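# Load the filter cleaning rack for the bath

### The arm

A 6-joint arm with a two-finger parallel gripper is mounted at the origin on a cart in front of the work surface, level with it; the furniture and walls round the work are solid. World frame = base frame: x ahead of the robot, y to its left, z up, the work surface at z = 0. Lengths are in m, angles in rad, forces in N, time in s.
With the tool pointing down it reaches from about 0.35 to 0.775 m from the base axis. Payload 7.3 kg.
Tool frame: the origin (TCP) lies midway between the tips of the shut fingers; the grasp point (between the pads) lies 19 mm behind it; z points along the fingers, y is the direction in which the jaws open and shut (so a half turn about z gives the same grasp; the last joint's range is limited). The gripper opens to 92 mm and grips with 3 to 60 N. Pads are 19 mm wide; open, the fingers measure 130 mm over their backs; the gripper's body (75 mm by 190 mm) begins 47 mm behind the grasp point.
Start: joints at [1.169, 0.342, 1.524, -0, 1.275, -0.146], TCP at [0.133, 0.508, 0.227] pointing down, gripper open.
Joint ranges: [-2.53, 2.53], [-0.77, 2.02], [0.04, 2.7], [-1, 4.14], [0.28, 2.66], [-3.11, 3.11]. Speed limits (rad/s): [2.57, 2.57, 3.14, 3.14, 3.14, 3.14].

### API

Orientations are given as [roll, pitch, yaw] about the fixed x, y, z axes, in that order (R = Rz(yaw) Ry(pitch) Rx(roll)).
In Python, from cell import status, eyes, job gives the robot as it stands.
- The arm moves only by the tool jog_arm, never from a script. Its argument "series" is a list of rows, each a list of 3 entries, a list of its own where there are three numbers: the gripper command: -1 is shut, 1 is fully open, values between are in proportion, then the shift along the tool's x, y, z in m, then the turn, a rotation vector about the tool's x, y, z in rad. In form: [[grip, [x, y, z], [ax, ay, az]], ...]. A call has 1 to 12 rows; each row is the pose to reach, as a shift and turn from the pose commanded when the call began, along the tool's axes at that moment; what a row does not reach only later rows make up. A row lasts 1/12 s, in which the tool goes at most 41.7 mm and 7.16 degrees, less where a joint would pass 70% of its speed; a pose out of reach is approached as far as the arm can. A call with a gripper value outside its range is refused whole. The fingers move at their own pace and stop on an object; "squeeze" is the grip in N (left out, the last holds). Time passes only in rows, so rows that repeat a pose let the fingers close. It gives the time, the measured TCP pose, the force and the opening at its end, in the units of the state.
- status.observe(): the state, without advancing time (a new reading comes with each control period).
- eyes.read_camera(name): name is "side" or "top"; returns a dict with "img" (420x560x3 uint8, red, green, blue), "range_z" (420x560 float32, m along the optical axis (not along the pixel's ray), 0 where there is no reading), "camera_matrix" (3x3 intrinsics, pixels), "T" (4x4, takes a point from camera to world coordinates). Camera axes: x right, y down, z forward; pixel columns grow to the right and rows downward; lengths in m; the calibration is good to about 2 mm. A picture is of the moment at which its call begins.
- job.hand_in(): hands the job in, once; it reports no verdict.
The state is a dict: "time": time; "qpos": joint angles; "qvel": joint speeds; "joint_efforts": joint torques, N m; "tool_pos": TCP position; "tool_rot": TCP orientation; "contact_force": force on the tool from outside, world axes, zero at the start; "torque": the same for the moment, N m; "opening": finger opening in m.
Only numpy, scipy, OpenCV 4.12 (cv2) and the standard library are available. Lean on these libraries where they do the work, as an engineer would, in place of code of your own. Each camera call takes 0.05 s, during which the arm holds its last target.

### The job

Make the filter cleaning rack ready for the bath: take every ring-mounted filter out of the grey tray (slid towards the back of its pocket, a filter tips up its near edge so that you can grip it) and stand each on edge in a slot of its own in the wire rack; then hang the aluminium hold-down bar by its two end holes over both rack posts, fully down on their shoulders. Finally pull the dipping handle out of its upright holder and put it through the bar's middle hole into the rack's socket until its collar rests on the bar. Leave the dish, the small coverslip box and the objective case where they are.

Things in the scene. Friction and masses are not known exactly. Their poses are not given: they have to be found in the camera images.
- tray: Grey plastic filter tray fixed to the desk: 92 mm deep (x from -36 to +56 mm), 277 mm wide (y), 43 mm high; origin on the desk, x pointing away from the robot at yaw 0. Four pockets side by side at y = -102, -34, +34, +102 mm. In each a filter lies flat, centred at x = 0 (within 2 mm), on two rails. Side walls 43 mm high leave 1.5 mm beside the filter: its rim cannot be taken from the sides.
- rail_end (a point): Pocket at y = +34 mm, x = +6 mm, at rail height; the other pockets alike. Rails: tops 35 mm above the desk, from x = -36 to +6 mm, 20 to 31.5 mm either side of the pocket's middle. Between them a 40 mm wide finger channel, open at the tray's front (-x) side, its floor 4 mm above the desk. Stops at the front corners keep a filter from sliding to the front.
- well (a point): Floor of the well of the pocket at y = +34 mm, 4 mm above the desk, x = 20 mm; the others alike. The well begins at the rails' ends (x = 6 mm); a low lip from x = 40 mm on, its top 10 mm above the desk, stops the lower rim of a leaning filter; the back wall (x = 52 to 56 mm) is 43 mm high.
- pocket (a point): Centre of a filter lying in the pocket at y = +34 mm, 38 mm above the desk. Pushed towards the tray's +x by a fingertip in the channel, by 6 to 12 mm, a filter overbalances at the rails' ends: its far edge drops into the well and it stays leaning there 45 to 70 degrees from level.
- raised_rim (a point): In the pocket at y = +34 mm (others alike), where the raised rim of a leaning filter comes to lie. A leaning filter has its near (-x) edge raised over the channel, some 50 to 65 mm above the desk: there the ring can be pinched face to face (6 mm), one finger down in the channel under it, the gripper tilted along the filter's plane.
- filter_1: Ring-mounted optical filter: flat round disc 60 mm across, 6 mm thick, black ring with grey glass, 60 g, all alike; origin at its centre, z its axis. Three or four of the four are present, lying flat in the tray's pockets.
- filter_2: Ring-mounted optical filter: flat round disc 60 mm across, 6 mm thick, black ring with grey glass, 60 g, all alike; origin at its centre, z its axis. Three or four of the four are present, lying flat in the tray's pockets.
- filter_3: Ring-mounted optical filter: flat round disc 60 mm across, 6 mm thick, black ring with grey glass, 60 g, all alike; origin at its centre, z its axis. Three or four of the four are present, lying flat in the tray's pockets.
- filter_4: Ring-mounted optical filter: flat round disc 60 mm across, 6 mm thick, black ring with grey glass, 60 g, all alike; origin at its centre, z its axis. Three or four of the four are present, lying flat in the tray's pockets.
- rack: Steel wire cleaning rack fixed to the desk, 180 mm long (its x), 60 mm wide (its y), origin on the desk under its middle. Two rods of 6 mm at y = -20 and +20 mm, axes 10 mm above the desk, carry the filters on edge. Four slots along x, each between upright 6 mm guide pins with round tops (44 mm above the desk) on these rods, 9 mm clear between pins.
- slot0 (a point): Where the centre of a filter is when it stands on edge in the slot at the rack's x = -52 mm: 36 mm above the desk, filter's axis along the rack's x.
- slot1 (a point): Where the centre of a filter is when it stands on edge in the slot at the rack's x = -19 mm: 36 mm above the desk, filter's axis along the rack's x.
- slot2 (a point): Where the centre of a filter is when it stands on edge in the slot at the rack's x = 19 mm: 36 mm above the desk, filter's axis along the rack's x.
- slot3 (a point): Where the centre of a filter is when it stands on edge in the slot at the rack's x = 52 mm: 36 mm above the desk, filter's axis along the rack's x.
- post0 (a point): Shoulder of the post at the rack's x = -88 mm, on the post's axis, 70 mm above the desk. Post 12 mm, shoulder 17 mm in diameter, above the shoulder a pin of 9 mm up to 100 mm above the desk, its last 8 mm tapered to 4 mm.
- post1 (a point): The same for the post at x = +88 mm.
- rack_seat (a point): The point midway between the two post shoulders, where the bar's origin lies when it is seated.
- socket (a point): Centre of the mouth of the upright socket tube in the rack's middle, 40 mm above the desk; bore about 13.5 mm, outside 24 mm, floor 8 mm above the desk; axes as the rack's. With the handle seated through the bar, its lower end is 24 mm below this point.
- hold_bar: Hold-down bar: aluminium channel 196 mm long (its x), 44 mm wide (its y), 16 mm high, about 220 g, open side up, lying on the desk; web 4 mm thick, walls 3 mm; origin at the middle of its underside. In the web: holes of 12 mm diameter at x = -88 and +88 mm and a middle hole of 20 mm. The same either way round. It can be taken across its 44 mm width.
- holder: White plastic upright holder for the handle, fixed to the desk: round foot 72 mm across, tube 24 mm outside, bore about 13.5 mm, rim 70 mm above the desk; origin on the desk, on its axis.
- dip_handle: Dipping handle, 143 mm long, about 120 g, standing in the holder; origin at its lower end, z along it upwards. From the bottom: steel spigot of 10 mm diameter, 58 mm long, its first 6 mm tapered; collar of 32 mm diameter, 58 to 63 mm from the end; black grip of 16 mm diameter, 63 to 143 mm. In the holder the collar rests on the rim.
- objective_case_0: Bystander: white objective case with a black screw lid, 45x45x66 mm.
- dish_2: Bystander: shallow pale culture dish, 62 mm across, 14 mm high.
- coverslip_box: Bystander: small white box with a blue flip lid, 30x30x16 mm.

How it is judged:
By the outcome, as a careful person would: the job done as asked, in the order asked, and still so for the second after the job is handed in, with the robot touching nothing.
Of filter_1, filter_2, filter_3, filter_4 only 3 to 4 are there at a start; the rules pass over those that are not, and their reading is None.
At some moment in a run one of hold_bar may be knocked a few centimetres aside while the robot is not near it.
It also fails if it takes over 200 s, if anything falls off the work surface, if the arm or the gripper's body presses on something with over 40 N, if the wrist force passes 120 N, or if a joint passes its speed limit or range.

## Working session

There is one attempt and no reset: what is moved stays moved. The work goes in short steps, Python scripts to look and compute and a tool call to move; the robot and the scene stay as the last step left them, time stands still between calls to the robot, and variables do not carry over. Pictures are saved under pics/ and viewed, and the job is handed in when it is done.

Besides the shell and the picture viewer there is one more tool, called after "Call:" as name(argument=value, ...) on one line, values as JSON. jog_arm: Moves the arm, as the interface text tells. Its arguments: {"type":"object","properties":{"series":{"type":"array","items":{"type":"array"}},"squeeze":{"type":"number"}},"required":["series"]}

```bash
mkdir -p pics; ls; python3 - <<'E'
from cell import status, eyes
import cv2, numpy as np
print(status.observe())
for n in ("side","top"):
    d=eyes.read_camera(n); cv2.imwrite(f"pics/a_{n}.png",d["img"][:,:,::-1]); print(n,d["camera_matrix"].tolist(),np.round(d["T"],4).tolist())
    np.savez(f"a_{n}.npz",**d)
E
```

```text
pics
{'time': 0.0, 'qpos': array([ 1.16894489e+00,  3.42716935e-01,  1.52503699e+00, -1.95285232e-06,
        1.27534960e+00, -1.45978650e-01]), 'qvel': array([ 0.00033359, -0.00125809,  0.0003354 , -0.00017296, -0.00055207,
       -0.00042618]), 'joint_efforts': array([ 9.24600099e-04, -4.31233943e+01, -2.44222909e+01,  7.19997799e-02,
        5.57714654e-02, -1.28970328e-04]), 'tool_pos': array([0.13268163, 0.5075422 , 0.22604098]), 'tool_rot': array([-3.14009758e+00, -2.17924551e-04,  2.88572027e+00]), 'contact_force': array([-0.37555385, -0.78653456, -0.13792053]), 'torque': array([-0.02657348,  0.0237524 , -0.00822149]), 'opening': 0.09200898196210272}
side [[443.64490221834717, 0.0, 281.44285886283814], [0.0, 443.64490221834717, 207.2354898449647], [0.0, 0.0, 1.0]] [[0.9404, -0.2083, 0.269, 0.1674], [-0.34, -0.5501, 0.7627, -0.9364], [-0.0109, -0.8087, -0.5881, 0.7756], [0.0, 0.0, 0.0, 1.0]]
top [[417.21540954895073, 0.0, 280.63667167992145], [0.0, 417.21540954895073, 212.65054346997456], [0.0, 0.0, 1.0]] [[0.0083, -0.9915, 0.1299, 0.3564], [-0.9999, -0.0074, 0.0068, -0.0159], [-0.0058, -0.1299, -0.9915, 1.2943], [0.0, 0.0, 0.0, 1.0]]
```

Top view: the tray (160–250, 210–242) holds four filters, the rack is at (317,240), the bar at (312,182) and the holder with handle at (392,218). The dish is at (261,260), the box at (238,263) and the case at (397,177). The monitor overhangs to the upper left, so it is an obstacle. Measuring next.

```bash
cat > h.py <<'E'
import numpy as np, cv2
from cell import status, eyes
def world(d):
    K=d["camera_matrix"];T=d["T"];z=d["range_z"]
    v,u=np.mgrid[0:z.shape[0],0:z.shape[1]]
    p=np.stack([(u-K[0,2])/K[0,0]*z,(v-K[1,2])/K[1,1]*z,z],-1)
    w=p@T[:3,:3].T+T[:3,3]; w[z<=0]=np.nan
    return w
def ray(d,u,v,h):
    K=d["camera_matrix"];T=d["T"]
    r=T[:3,:3]@np.array([(u-K[0,2])/K[0,0],(v-K[1,2])/K[1,1],1.]); o=T[:3,3]
    return o+r*(h-o[2])/r[2]
def proj(d,P):
    K=d["camera_matrix"];T=d["T"]; c=T[:3,:3].T@(np.asarray(P,float)-T[:3,3]); q=K@c; return q[:2]/q[2]
def crop(d,u0,v0,u1,v1,s,name):
    im=cv2.resize(d["img"][v0:v1,u0:u1,::-1],None,fx=s,fy=s,interpolation=cv2.INTER_CUBIC); cv2.imwrite(name,im)
E
python3 - <<'E'
from h import *
d=dict(np.load("a_top.npz"));s=dict(np.load("a_side.npz"))
crop(d,150,160,430,290,2.8,"pics/b_top.png")
crop(s,200,130,430,330,3,"pics/b_side.png")
w=world(d)
for u,v in [(300,300),(200,260),(312,182),(290,182),(392,224),(392,218),(398,213),(170,228),(190,228),(213,228),(237,228),(261,260),(238,263),(317,240),(396,177),(250,150),(180,170)]: print(u,v,np.round(w[v,u],4))
# heights 5cm up to
E
```

```text
300 300 [ 0.2019 -0.0981 -0.7415]
200 260 [0.3766 0.2403 0.0019]
312 182 [ 0.6236 -0.105   0.0032]
290 182 [ 0.6231 -0.0357  0.0031]
392 224 [ 0.4918 -0.3513  0.0099]
392 218 [ 0.5026 -0.3346  0.0756]
398 213 [ 0.5105 -0.3379  0.1291]
170 228 [0.4714 0.3269 0.0395]
190 228 [0.4716 0.2656 0.0427]
213 228 [0.4725 0.1969 0.0389]
237 228 [0.4728 0.124  0.0416]
261 260 [0.378  0.0517 0.0138]
238 263 [0.3683 0.1217 0.0137]
317 240 [ 0.4405 -0.1196  0.0106]
396 177 [ 0.6275 -0.3521  0.0669]
250 150 [0.724  0.0917 0.0104]
180 170 [0.6001 0.2486 0.2558]
```

```bash
python3 - <<'E'
from h import *
d=dict(np.load("a_top.npz"));s=dict(np.load("a_side.npz"))
for n,c,(u0,v0,u1,v1) in (("top",d,(150,200,260,250)),("side",s,(220,140,290,215))):
    im=c["img"].astype(int); r,g,b=im[...,0],im[...,1],im[...,2]
    m=((g-r>8)&(g>80)).astype(np.uint8); mm=np.zeros_like(m); mm[v0:v1,u0:u1]=m[v0:v1,u0:u1]
    k,l,st,ce=cv2.connectedComponentsWithStats(mm)
    for i in range(1,k):
        if st[i,4]>60:
            print(n,st[i],np.round(ce[i],2),np.round(ray(c,*ce[i],0.041),4))
w=world(d)
# tray top by depth 
m=(w[...,2]>0.034)&(w[...,2]<0.05)
mm=np.zeros(m.shape,np.uint8); mm[200:250,150:262]=m[200:250,150:262]
P=w[mm>0][:,:2].astype(np.float32); R=cv2.minAreaRect(P); print("tray",R,cv2.boxPoints(R))
# bar
m=(abs(w[...,0]-.62)<.06)&(abs(w[...,1]+.1)<.13)
im=d["img"].astype(int); mask=(im[...,2]-im[...,0]>5)&m
ys,xs=np.nonzero(mask); print(len(xs)); R=cv2.minAreaRect(np.c_[xs,ys].astype(np.float32)); print(R)
print([np.round(ray(d,*p,0.012),4) for p in cv2.boxPoints(R)], np.round(ray(d,*R[0],.012),4))
# rack points
crop(d,280,220,360,260,9,"pics/c_rack.png"); crop(s,240,190,330,290,6,"pics/c_rack_s.png")
crop(d,275,165,350,200,9,"pics/c_bar.png");crop(s,305,200,375,265,8,"pics/c_bar_s.png")
E
```

```text
top [161 220  16  17 217] [168.49 227.65] [0.4723 0.3311 0.041 ]
top [183 220  17  17 217] [190.99 227.64] [0.4729 0.2631 0.041 ]
top [205 220  17  17 220] [213.1 228. ] [0.4723 0.1962 0.041 ]
top [228 221  16  17 215] [235.43 228.77] [0.4705 0.1287 0.041 ]
side [234 155  14   7  79] [240.67 157.89] [0.4714 0.3272 0.041 ]
side [239 164  15   8  83] [246.4  167.43] [0.4719 0.261  0.041 ]
side [245 174  15   9  87] [252.13 177.74] [0.4712 0.1949 0.041 ]
side [251 186  16   8  97] [257.97 189.41] [0.4686 0.1262 0.041 ]
side [220 201  13   8  69] [226.   204.36] [0.3604 0.0853 0.041 ]
tray ((0.48203903436660767, 0.22966186702251434), (0.2778909504413605, 0.09253314137458801), 89.28378295898438) [[0.43403926 0.09130558]
 [0.5265652  0.09014893]
 [0.53003883 0.36801815]
 [0.43751287 0.3691748 ]]
682
((311.5400085449219, 181.27999877929688), (13.717870712280273, 61.80112838745117), 81.8698959350586)
[array([ 0.6311, -0.0041,  0.012 ]), array([ 0.6604, -0.1959,  0.012 ]), array([ 0.6171, -0.2015,  0.012 ]), array([ 0.588 , -0.0105,  0.012 ])] [ 0.6241 -0.1029  0.012 ]
```

```bash
python3 - <<'E'
from h import *
d=dict(np.load("a_top.npz"));s=dict(np.load("a_side.npz"))
T=lambda x,y:((x+.5)/9-.5+280,(y+.5)/9-.5+220)
S=lambda x,y:((x+.5)/6-.5+240,(y+.5)/6-.5+190)
B=lambda x,y:((x+.5)/9-.5+275,(y+.5)/9-.5+165)
BS=lambda x,y:((x+.5)/8-.5+305,(y+.5)/8-.5+200)
R=lambda c,p,h:np.round(ray(c,*p,h)[:2],4)
print("mouth",R(d,T(338,173),.04),R(s,S(221,315),.04))
print("shoulders side",R(s,S(153,148),.07),R(s,S(298,393),.07))
print("pins top side",R(s,S(150,88),.1),R(s,S(290,335),.1))
print("posts top .07",R(d,T(76,168),.07),R(d,T(618,167),.07), "at .1",R(d,T(76,168),.1),R(d,T(618,167),.1))
print("feet top",[R(d,T(*p),.01) for p in ((75,108),(75,252),(585,105),(587,252))])
print("bar holes",[R(d,B(*p),.004) for p in ((84,192),(333,157),(583,122))])
w=world(d)
# depth clouds
m=(w[...,2]>.005)&(abs(w[...,0]-.455)<.05)&(abs(w[...,1]+.12)<.12)
for a,b in ((.004,.02),(.03,.05),(.05,.12)):
    q=w[m&(w[...,2]>a)&(w[...,2]<b)]; print(a,len(q),q.min(0),q.max(0),q.mean(0))
q=w[m&(w[...,2]>.05)];print(np.round(q,3).tolist())
ws=world(s)
m=(ws[...,2]>.005)&(abs(ws[...,0]-.455)<.05)&(abs(ws[...,1]+.12)<.12)
q=ws[m&(ws[...,2]>.066)];print(np.round(q,3).tolist())
q=ws[m&(ws[...,2]>.036)&(ws[...,2]<.043)];print(np.round(q,3).tolist())
# holder / handle
for c,n in ((w,"t"),(ws,"s")):
    m=(abs(c[...,0]-.5)<.05)&(abs(c[...,1]+.335)<.05)
    for a,b in ((.005,.02),(.064,.082),(.13,.16)):
        k=m&(c[...,2]>a)&(c[...,2]<b);q=c[k]; print(n,a,len(q),np.round(q.min(0),4),np.round(q.max(0),4),np.round(q.mean(0),4)) if len(q) else 0
crop(d,370,190,420,240,10,"pics/d_hold.png");crop(s,315,250,365,330,7,"pics/d_hold_s.png")
E
```

```text
mouth [ 0.4423 -0.1175] [ 0.4406 -0.1196]
shoulders side [ 0.4388 -0.0356] [ 0.4422 -0.2079]
pins top side [ 0.4396 -0.0321] [ 0.4393 -0.2068]
posts top .07 [ 0.4412 -0.0297] [ 0.4429 -0.2063] at .1 [ 0.4391 -0.0293] [ 0.4408 -0.2017]
feet top [array([ 0.4659, -0.0299]), array([ 0.4167, -0.0302]), array([ 0.4683, -0.2046]), array([ 0.4181, -0.2047])]
bar holes [array([ 0.6104, -0.0165]), array([ 0.6234, -0.1035]), array([ 0.6365, -0.191 ])]
0.004 248 [ 0.40650415 -0.23999832  0.00500325] [ 0.50321888 -0.0057741   0.0198155 ] [ 0.44312263 -0.1207003   0.01002961]
0.03 98 [ 0.42002664 -0.20145409  0.03038582] [ 0.46348059 -0.05697177  0.04974467] [ 0.44137529 -0.12042233  0.04042592]
0.05 48 [ 0.43306572 -0.21158103  0.06569713] [ 0.44938737 -0.02381048  0.10063149] [ 0.44115425 -0.11631505  0.07918006]
[[0.448, -0.027, 0.067], [0.448, -0.03, 0.067], [0.449, -0.2, 0.067], [0.449, -0.203, 0.066], [0.449, -0.205, 0.072], [0.447, -0.205, 0.093], [0.445, -0.024, 0.067], [0.443, -0.026, 0.096], [0.443, -0.029, 0.1], [0.443, -0.032, 0.094], [0.445, -0.036, 0.07], [0.446, -0.2, 0.07], [0.446,
[... 6332 characters left out ...]
0.436, -0.209, 0.038], [0.438, -0.211, 0.039], [0.439, -0.213, 0.041], [0.442, -0.213, 0.04], [0.445, -0.213, 0.038], [0.437, -0.213, 0.038], [0.439, -0.214, 0.038]]
t 0.005 265 [ 0.4642 -0.377   0.005 ] [ 0.5422 -0.2941  0.0196] [ 0.5057 -0.3372  0.0093]
t 0.064 58 [ 0.4934 -0.3576  0.0683] [ 0.5236 -0.3291  0.0804] [ 0.5064 -0.3409  0.0747]
t 0.13 39 [ 0.5006 -0.351   0.1314] [ 0.5155 -0.3371  0.1582] [ 0.5075 -0.3426  0.1502]
s 0.005 471 [ 0.4708 -0.3824  0.0052] [ 0.5399 -0.3128  0.0199] [ 0.5029 -0.3544  0.009 ]
s 0.064 111 [ 0.4912 -0.363   0.066 ] [ 0.5216 -0.3332  0.0817] [ 0.5042 -0.3521  0.0743]
s 0.13 97 [ 0.4985 -0.3566  0.1303] [ 0.5139 -0.3393  0.1558] [ 0.505  -0.3506  0.1455]
```

```bash
cat >> h.py <<'E'
from scipy.spatial.transform import Rotation as Ro
def Rt(yaw,tilt=0,az=0):
    "tool down, tool x at angle yaw; then z leaned by tilt towards azimuth az"
    return Ro.from_rotvec(-tilt*np.array([-np.sin(az),np.cos(az),0]))*Ro.from_euler("xyz",[np.pi,0,yaw])
def rel(pos,R,cur=None):
    st=status.observe()
    p=st["tool_pos"];C=Ro.from_euler("xyz",st["tool_rot"])
    if cur is not None: p,C=cur
    s=C.inv().apply(np.array(pos)-p); r=(C.inv()*R).as_rotvec()
    print("shift",np.round(s,4).tolist(),"turn",np.round(r,4).tolist(),"rows %.1f %.1f"%(np.linalg.norm(s)/.0417,np.linalg.norm(r)/.125))
def info():
    st=status.observe(); print("t %.2f"%st["time"],np.round(st["tool_pos"],4),np.round(st["tool_rot"],4),"q",np.round(st["qpos"],2),"F",np.round(st["contact_force"],1),"op %.4f"%st["opening"])
TO=np.array([.4717,.229]); TY=-.0125
def tray(x,y):
    c,s=np.cos(TY),np.sin(TY); return TO+np.array([c*x-s*y,s*x+c*y])
E
python3 - <<'E'
from h import *
for n in("top","side"):
    d=dict(np.load(f"a_{n}.npz"));w=world(d)
    for y0 in np.arange(-.3,.4,.1):
        m=(abs(w[...,1]-y0)<.05)&(w[...,2]>.09)&(w[...,2]<.5)&(w[...,0]>.3)&(w[...,0]<.9)
        q=w[m]
        if len(q): i=q[:,0].argmin(); print(n,round(y0,1),len(q),"minx",np.round(q[i],3),"minz",np.round(q[q[:,2].argmin()],3))
x,y=tray(-.075,-.102)
print(x,y); rel([x,y,.10],Rt(np.pi/2+TY))
E
```

```text
top -0.3 1264 minx [ 0.501 -0.345  0.141] minz [ 0.768 -0.266  0.09 ]
top -0.2 2552 minx [ 0.439 -0.204  0.096] minz [ 0.445 -0.203  0.091]
top -0.1 2603 minx [ 0.77  -0.051  0.188] minz [ 0.788 -0.076  0.126]
top 0.0 2658 minx [ 0.437 -0.032  0.097] minz [ 0.437 -0.029  0.092]
top 0.1 2712 minx [0.654 0.15  0.15 ] minz [0.673 0.122 0.127]
top 0.2 2800 minx [0.596 0.249 0.164] minz [0.899 0.237 0.092]
top 0.3 4801 minx [0.552 0.327 0.144] minz [0.871 0.288 0.091]
side -0.3 2906 minx [ 0.499 -0.35   0.09 ] minz [ 0.5   -0.347  0.09 ]
side -0.2 7965 minx [ 0.438 -0.21   0.092] minz [ 0.446 -0.211  0.09 ]
side -0.1 6658 minx [ 0.765 -0.051  0.278] minz [ 0.779 -0.059  0.124]
side 0.0 5691 minx [ 0.436 -0.037  0.092] minz [ 0.442 -0.037  0.09 ]
side 0.1 4807 minx [0.65  0.15  0.157] minz [0.71  0.06  0.124]
side 0.2 4159 minx [0.59  0.246 0.156] minz [0.617 0.221 0.125]
side 0.3 2974 minx [0.55  0.318 0.222] minz [0.578 0.29  0.124]
0.39543089250157204 0.12794544423236903
shift [-0.3503, -0.3006, 0.1265] turn [-0.0013, 0.0007, 1.3275] rows 11.5 10.6
```

Call:
jog_arm(series=[[-1,[-0.35,-0.3,0.1265],[0,0,1.3275]],[-1,[-0.35,-0.3,0.1265],[0,0,1.3275]],[-1,[-0.35,-0.3,0.1265],[0,0,1.3275]],[-1,[-0.35,-0.3,0.1265],[0,0,1.3275]],[-1,[-0.35,-0.3,0.1265],[0,0,1.3275]],[-1,[-0.35,-0.3,0.1265],[0,0,1.3275]],[-1,[-0.35,-0.3,0.1265],[0,0,1.3275]],[-1,[-0.35,-0.3,0.1265],[0,0,1.3275]],[-1,[-0.35,-0.3,0.1265],[0,0,1.3275]],[-1,[-0.35,-0.3,0.1265],[0,0,1.3275]],[-1,[-0.35,-0.3,0.1265],[0,0,1.3275]],[-1,[-0.35,-0.3,0.1265],[0,0,1.3275]]], squeeze=25)

```text
time: 1.1
tool_pos: [0.3972, 0.1259, 0.0991]
tool_rot: [-3.141, 0.001, 1.551]
contact_force: [0.7, -0.1, 0.1]
opening: 0.0165
```

```bash
python3 - <<'E'
from h import *
info()
for n in("top","side"):
    d=eyes.read_camera(n); np.savez(f"e_{n}.npz",**d); print(n,proj(d,status.observe()["tool_pos"]))
    if n=="top": crop(d,190,180,290,280,6,"pics/e_t.png")
    else: crop(d,190,110,310,230,5,"pics/e_s.png")
x,y=tray(-.075,-.102); rel([x,y,.025],Rt(np.pi/2+TY))
x,y=tray(-.037,-.102); rel([x,y,.025],Rt(np.pi/2+TY))
E
```

```text
t 1.10 [0.3972 0.1259 0.0991] [-3.1414e+00  6.0000e-04  1.5514e+00] q [ 0.12  0.32  1.98 -0.    0.84  0.14] F [ 0.7 -0.1  0.1] op 0.0165
top [233.87994463 252.17228211]
side [233.0730421  177.34591254]
shift [0.0012, -0.0011, 0.0742] turn [-0.0013, 0.0004, -0.0046] rows 1.8 0.0
shift [0.0014, 0.0369, 0.0742] turn [-0.0013, 0.0004, -0.0046] rows 2.0 0.0
```

Call:
jog_arm(series=[[-1,[0.0012,-0.001,0.04],[0,0,0]],[-1,[0.0012,-0.001,0.074],[0,0,0]],[-1,[0.0012,-0.001,0.074],[0,0,0]],[-1,[0.0012,0.01,0.074],[0,0,0]],[-1,[0.0012,0.016,0.074],[0,0,0]],[-1,[0.0012,0.02,0.074],[0,0,0]],[-1,[0.0012,0.023,0.074],[0,0,0]],[-1,[0.0012,0.026,0.074],[0,0,0]],[-1,[0.0012,0.029,0.074],[0,0,0]],[-1,[0.0012,0.032,0.074],[0,0,0]],[-1,[0.0012,0.034,0.074],[0,0,0]],[-1,[0.0012,0.034,0.074],[0,0,0]]])

```text
time: 2.2
tool_pos: [0.43, 0.1299, 0.0263]
tool_rot: [3.141, -0.0, 1.558]
contact_force: [1.2, 0.2, 0.4]
opening: 0.0005
```

```bash
python3 - <<'E'
from h import *
info()
d=eyes.read_camera("side"); crop(d,190,110,310,230,5,"pics/f_s.png")
E
```

```text
t 2.20 [0.43   0.1299 0.0263] [ 3.1411e+00 -2.0000e-04  1.5582e+00] q [0.12 0.49 1.97 0.   0.68 0.13] F [1.2 0.2 0.4] op 0.0005
```

Call:
jog_arm(series=[[-1,[0,0.002,0],[0,0,0]],[-1,[0,0.003,0],[0,0,0]],[-1,[0,0.004,0],[0,0,0]],[-1,[0,0.005,0],[0,0,0]],[-1,[0,0.005,0],[0,0,0]]])

```text
time: 2.67
tool_pos: [0.4348, 0.1298, 0.0262]
tool_rot: [3.141, -0.0, 1.558]
contact_force: [-0.5, -0.1, 0.2]
opening: 0.0003
```

```bash
python3 - <<'E'
from h import *
info()
d=eyes.read_camera("side"); crop(d,190,110,310,230,5,"pics/f2_s.png")
E
```

```text
t 2.67 [0.4348 0.1298 0.0262] [ 3.1414e+00 -1.0000e-04  1.5582e+00] q [0.12 0.5  1.96 0.   0.69 0.13] F [-0.5 -0.1  0.2] op 0.0003
```

Call:
jog_arm(series=[[-1,[0,-0.036,0],[0,0,0]],[-1,[0.028,-0.036,-0.03],[0,0,0]],[-1,[0.066,-0.036,-0.03],[0,0,0]],[-1,[0.066,-0.036,0],[0,0,0]],[-1,[0.066,-0.036,0],[0,0,0]],[-1,[0.066,-0.02,0],[0,0,0]],[-1,[0.066,-0.012,0],[0,0,0]],[-1,[0.066,-0.009,0],[0,0,0]],[-1,[0.066,-0.006,0],[0,0,0]],[-1,[0.066,-0.003,0],[0,0,0]],[-1,[0.066,0,0],[0,0,0]],[-1,[0.066,0.001,0],[0,0,0]]])

```text
time: 3.72
tool_pos: [0.4367, 0.1957, 0.0265]
tool_rot: [3.141, -0.0, 1.558]
contact_force: [-1.0, -0.1, 0.6]
opening: 0.0004
```

```bash
python3 - <<'E'
from h import *
info()
d=eyes.read_camera("side"); crop(d,190,110,310,230,5,"pics/f3_s.png")
E
```

```text
t 3.72 [0.4367 0.1957 0.0265] [ 3.1413e+00 -2.0000e-04  1.5578e+00] q [0.26 0.53 1.89 0.   0.72 0.27] F [-1.  -0.1  0.6] op 0.0004
```

Call:
jog_arm(series=[[-1,[0,0.002,0],[0,0,0]],[-1,[0,0.003,0],[0,0,0]],[-1,[0,0.003,0],[0,0,0]],[-1,[0,0.003,0],[0,0,0]]])

```text
time: 4.1
tool_pos: [0.4393, 0.1959, 0.0262]
tool_rot: [3.142, -0.0, 1.558]
contact_force: [-0.7, 0.4, 0.2]
opening: 0.0001
```

```bash
python3 - <<'E'
from h import *
info()
d=eyes.read_camera("side"); crop(d,190,110,310,230,5,"pics/f4_s.png")
E
```

```text
t 4.10 [0.4393 0.1959 0.0262] [ 3.1416e+00 -1.0000e-04  1.5583e+00] q [0.26 0.53 1.88 0.   0.73 0.27] F [-0.7  0.4  0.2] op 0.0001
```

Call:
jog_arm(series=[[-1,[0,-0.038,0],[0,0,0]],[-1,[0.028,-0.038,-0.03],[0,0,0]],[-1,[0.067,-0.038,-0.03],[0,0,0]],[-1,[0.067,-0.038,0],[0,0,0]],[-1,[0.067,-0.038,0],[0,0,0]],[-1,[0.067,-0.022,0],[0,0,0]],[-1,[0.067,-0.013,0],[0,0,0]],[-1,[0.067,-0.01,0],[0,0,0]],[-1,[0.067,-0.007,0],[0,0,0]],[-1,[0.067,-0.004,0],[0,0,0]],[-1,[0.067,-0.002,0],[0,0,0]],[-1,[0.067,0,0],[0,0,0]]])

```text
time: 5.15
tool_pos: [0.4402, 0.2626, 0.0264]
tool_rot: [-3.141, 0.0, 1.558]
contact_force: [-0.8, 0.8, 0.7]
opening: 0.0007
```

Call:
jog_arm(series=[[-1,[0,0.001,0],[0,0,0]],[-1,[0,0.001,0],[0,0,0]]])

```text
time: 5.32
tool_pos: [0.4414, 0.2628, 0.0263]
tool_rot: [3.141, -0.0, 1.558]
contact_force: [-0.8, 0.4, 0.1]
opening: 0.0003
```

```bash
python3 - <<'E'
from h import *
info()
d=eyes.read_camera("side"); crop(d,190,110,310,230,5,"pics/f5_s.png")
E
```

```text
t 5.32 [0.4414 0.2628 0.0263] [ 3.1412e+00 -2.0000e-04  1.5583e+00] q [0.39 0.57 1.79 0.   0.78 0.4 ] F [-0.8  0.4  0.1] op 0.0003
```

```bash
python3 - <<'E'
from h import *
R=Rt(np.pi/2+TY,np.radians(35),TY)
p0=status.observe()["tool_pos"]
for tx,z in((-.07,.08),(-.065,.018),(-.045,.018),(-.024,.018)):
    x,y=tray(tx,.102); rel([x,y,z],R)
E
```

```text
shift [0.0686, -0.0391, -0.0537] turn [-0.6108, -0.0001, -0.0001] rows 2.3 4.9
shift [0.0686, -0.0341, 0.0083] turn [-0.6108, -0.0001, -0.0001] rows 1.8 4.9
shift [0.0686, -0.0141, 0.0083] turn [-0.6108, -0.0001, -0.0001] rows 1.7 4.9
shift [0.0686, 0.0069, 0.0083] turn [-0.6108, -0.0001, -0.0001] rows 1.7 4.9
```

Call:
jog_arm(series=[[-1,[0,-0.039,0],[0,0,0]],[-1,[0.03,-0.039,-0.03],[-0.1,0,0]],[-1,[0.0686,-0.039,-0.054],[-0.22,0,0]],[-1,[0.0686,-0.039,-0.054],[-0.34,0,0]],[-1,[0.0686,-0.039,-0.054],[-0.46,0,0]],[-1,[0.0686,-0.039,-0.054],[-0.61,0,0]],[-1,[0.0686,-0.037,-0.02],[-0.61,0,0]],[-1,[0.0686,-0.034,0.008],[-0.61,0,0]],[-1,[0.0686,-0.03,0.008],[-0.61,0,0]],[-1,[0.0686,-0.014,0.008],[-0.61,0,0]],[-1,[0.0686,-0.01,0.008],[-0.61,0,0]],[-1,[0.0686,-0.007,0.008],[-0.61,0,0]]])

```text
time: 6.37
tool_pos: [0.4478, 0.3498, 0.0555]
tool_rot: [2.605, 0.016, 1.551]
contact_force: [0.1, -0.8, -0.5]
opening: -0.0001
```

```bash
python3 - <<'E'
from h import *
info()
d=eyes.read_camera("side"); crop(d,190,110,310,230,5,"pics/f6_s.png")
E
```

```text
t 6.37 [0.4478 0.3498 0.0555] [2.605  0.0164 1.5509] q [ 0.73  0.53  1.96 -1.    0.44  1.62] F [ 0.1 -0.8 -0.5] op -0.0001
```

```bash
python3 - <<'E'
from h import *
rel([.40,.25,.2],Rt(np.pi/2+TY)); rel([.42,-.05,.2],Rt(np.pi/2+TY))
E
```

```text
shift [-0.1027, 0.0337, -0.1463] turn [0.5362, 0.0182, -0.0041] rows 4.4 4.3
shift [-0.4022, 0.0539, -0.1287] turn [0.5362, 0.0182, -0.0041] rows 10.2 4.3
```

Call:
jog_arm(series=[[-1,[-0.03,0.005,-0.03],[0.12,0,0]],[-1,[-0.06,0.02,-0.08],[0.25,0,0]],[-1,[-0.1,0.033,-0.12],[0.36,0.018,0]],[-1,[-0.14,0.036,-0.145],[0.46,0.018,0]],[-1,[-0.18,0.04,-0.14],[0.536,0.018,0]],[-1,[-0.22,0.042,-0.14],[0.536,0.018,0]],[-1,[-0.26,0.045,-0.135],[0.536,0.018,0]],[-1,[-0.3,0.048,-0.13],[0.536,0.018,0]],[-1,[-0.34,0.05,-0.13],[0.536,0.018,0]],[-1,[-0.38,0.054,-0.129],[0.536,0.018,0]],[-1,[-0.402,0.054,-0.129],[0.536,0.018,0]]])

```text
time: 7.33
tool_pos: [0.4183, 0.0377, 0.1878]
tool_rot: [3.141, -0.002, 1.555]
contact_force: [2.2, 0.5, -0.0]
opening: 0.0008
```

```bash
python3 - <<'E'
from h import *
info()
for n in("top","side"):
    d=eyes.read_camera(n); np.savez(f"g_{n}.npz",**d)
    if n=="top": crop(d,150,200,260,250,7,"pics/g_t.png")
    else: crop(d,220,140,300,215,8,"pics/g_s.png")
    w=world(d)
    if n=="top":
        for ty in (-.102,-.034,.034,.102):
            c=tray(0,ty); m=(abs(w[...,1]-c[1])<.022)&(w[...,0]>c[0]-.02)&(w[...,0]<c[0]+.035)&(w[...,2]>.012)
            q=w[m]; 
            A=np.c_[q[:,:2],np.ones(len(q))]; 
            for _ in range(3):
                k,_r,_,_=np.linalg.lstsq(A,q[:,2],rcond=None); e=q[:,2]-A@k; g=abs(e)<.006; A=A[g];q=q[g]
            print(ty,len(q),k, "lean deg",np.degrees(np.arctan(np.hypot(*k[:2]))),"zmax",q[:,2].max(),"rms",e.std())
            i=q[:,2].argsort()[-6:]; print(np.round(q[i],3).tolist(), "x at z range",q[:,0].min(),q[:,0].max())
E
```

```text
t 7.33 [0.4183 0.0377 0.1878] [ 3.1409e+00 -2.1000e-03  1.5549e+00] q [-0.09  0.19  1.85  0.    1.1  -0.08] F [ 2.2  0.5 -0. ] op 0.0008Traceback (most recent call last):
  File "<stdin>", line 15, in <module>
    return umr_maximum(a, axis, None, out, keepdims, initial, where)
ValueError: zero-size array to reduction operation maximum which has no identity
```

Call:
jog_arm(series=[[-1,[-0.04,0,0],[0,0,0]],[-1,[-0.06,0,0],[0,0,0]],[-1,[-0.06,0,0],[0,0,0]],[-1,[-0.06,0,0],[0,0,0]]])

```text
time: 7.72
tool_pos: [0.4175, -0.0209, 0.187]
tool_rot: [-3.141, -0.003, 1.552]
contact_force: [0.1, -0.4, 0.5]
opening: 0.0004
```

```bash
cat > lean.py <<'E'
from h import *
def lean(tag):
    info()
    for n in("top","side"):
        d=eyes.read_camera(n); np.savez(f"{tag}_{n}.npz",**d)
        if n=="top": crop(d,150,200,260,250,7,f"pics/{tag}_t.png")
        else: crop(d,220,140,300,215,8,f"pics/{tag}_s.png")
        w=world(d)
        if n=="top":
          for ty in (-.102,-.034,.034,.102):
            c=tray(0,ty); m=(abs(w[...,1]-c[1])<.022)&(w[...,0]>c[0]-.02)&(w[...,0]<c[0]+.035)&(w[...,2]>.012)
            q=w[m]; 
            A=np.c_[q[:,:2],np.ones(len(q))]; 
            if len(q)<10: print(ty,"none"); continue
            for _ in range(3):
                k,_r,_,_=np.linalg.lstsq(A,q[:,2],rcond=None); e=q[:,2]-A@k; g=abs(e)<.006; A=A[g];q=q[g]
            print(ty,len(q),k, "lean deg",np.degrees(np.arctan(np.hypot(*k[:2]))),"rms",e.std())
            i=q[:,2].argsort()[-4:]; print(np.round(q[i],3).tolist(), "x range",q[:,0].min(),q[:,0].max())
E
python3 -c "
from lean import *
lean('g')"
```

```text
t 7.72 [ 0.4175 -0.0209  0.187 ] [-3.1413e+00 -2.6000e-03  1.5516e+00] q [-0.24  0.19  1.86  0.    1.1  -0.22] F [ 0.1 -0.4  0.5] op 0.0004
-0.102 38 [-1.47696991  0.00404128  0.74782864] lean deg 55.899668897836506 rms 0.002029945812781757
[[0.475, 0.105, 0.048], [0.472, 0.108, 0.049], [0.472, 0.111, 0.05], [0.469, 0.111, 0.051]] x range 0.46900343404534084 0.4897697571107887
-0.034 68 [-1.02392403 -0.05597833  0.54148188] lean deg 45.71997546016197 rms 0.0018950788622105958
[[0.469, 0.18, 0.049], [0.469, 0.189, 0.049], [0.472, 0.177, 0.049], [0.469, 0.186, 0.05]] x range 0.4685126358035079 0.49926251303446284
0.034 98 [-0.8837219  -0.0188284   0.46820845] lean deg 41.47418803637981 rms 0.0020348613913249588
[[0.468, 0.253, 0.046], [0.468, 0.264, 0.048], [0.468, 0.258, 0.049], [0.468, 0.255, 0.049]] x range 0.4680459834746294 0.5052396455915883
0.102 218 [ 0.02902937 -0.00364847  0.02850255] lean deg 1.6758674524434554 rms 0.002307414884542406
[[0.483, 0.319, 0.047], [0.471, 0.325, 0.047], [0.474, 0.352, 0.047], [0.483, 0.331, 0.047]] x range 0.453082143499521 0.5015405234988346
```

```bash
cat > kin.py <<'E'
import numpy as np
from scipy.optimize import least_squares
from scipy.spatial.transform import Rotation as Ro
D=[([1.16894,.342717,1.525037,0,1.27535,-.14598],[.13268,.50754,.22604]),([.12,.32,1.98,0,.84,.14],[.3972,.1259,.0991]),([.12,.49,1.97,0,.68,.13],[.43,.1299,.0263]),
([.26,.53,1.89,0,.72,.27],[.4367,.1957,.0265]),([.39,.57,1.79,0,.78,.40],[.4414,.2628,.0263]),([-.24,.19,1.86,0,1.1,-.22],[.4175,-.0209,.187]),([.73,.53,1.96,-1,.44,1.62],[.4478,.3498,.0555])]
ry=lambda a:Ro.from_euler("y",a); rz=lambda a:Ro.from_euler("z",a)
def fk(q,P,s4=1,s6=-1):
    L1,L2,h,L3,a,b,b0=P
    R=rz(q[0]+b0); p=np.array([0,0,h])+R.apply([a,0,0])
    R=R*ry(q[1]); p=p+R.apply([0,0,L1])
    R=R*ry(q[2]); p=p+R.apply([b,0,L2])
    R=R*rz(s4*q[3])*ry(q[4]); p=p+R.apply([0,0,L3])
    return p,R*rz(s6*-q[5]*1)
E
python3 - <<'E'
from kin import *
for s4 in(1,-1):
    f=lambda P:np.concatenate([fk(q,P,s4)[0]-p for q,p in D]+[np.array(P[4:6])*.02])
    r=least_squares(f,[.35,.35,.3,.25,0,0,.2]); print(s4,r.cost,np.round(r.x,4),np.round(r.fun[:-2].reshape(-1,3),4).tolist())
    for i in (0,4,6):
        print(np.round(fk(D[i][0],r.x,s4)[1].as_euler("xyz"),3))
E
```

```text
1 0.00042790180019001045 [0.4991 0.3887 0.2378 0.3173 0.0032 0.0514 0.1577] [[-0.0052, 0.0039, 0.0017], [0.0032, -0.0118, -0.0021], [-0.0034, -0.0083, 0.0003], [-0.0032, -0.0033, -0.0011], [-0.0057, 0.003, 0.0023], [-0.0029, -0.0133, -0.0012], [-0.002, 0.0178, 0.0002]]
[ 3.141e+00 -1.000e-03 -1.669e+00]
[ 3.141e+00  1.000e-03 -2.994e+00]
[-3.122  0.537 -2.99 ]
-1 0.011398230885155106 [ 0.5369  0.3095 -0.2184 -0.0381  0.045   0.0198  0.1309] [[0.0054, -0.0107, -0.0101], [0.0208, -0.0188, 0.0093], [0.0323, -0.0114, 0.0143], [0.0311, -0.0029, 0.011], [0.0258, 0.0053, 0.0118], [-0.0077, -0.024, -0.0003], [-0.1282, 0.0011, -0.036]]
[ 3.141e+00 -1.000e-03 -1.696e+00]
[ 3.141e+00  1.000e-03 -3.021e+00]
[-3.063 -0.532  1.483]
```

```bash
cat >> kin.py <<'E'
def fk(q,P,s4=1):
    L1,L2,h,L3,a,b,d=P
    R=rz(q[0]); p=np.array([0,0,h])+R.apply([a,d,0])
    R=R*ry(q[1]); p=p+R.apply([0,0,L1])
    R=R*ry(q[2]); p=p+R.apply([b,0,L2])
    R=R*rz(s4*q[3])*ry(q[4]); p=p+R.apply([0,0,L3])
    return p,R*rz(q[5]+np.pi/2)
lo=np.array([-2.53,-.77,.04,-1,.28,-3.11]);hi=np.array([2.53,2.02,2.7,4.14,2.66,3.11])
PP=None
def fit():
    f=lambda P:np.concatenate([fk(q,P)[0]-p for q,p in D]+[np.array(P[4:6])*.02])
    return least_squares(f,[.45,.35,.3,.25,0,0,.076])
def ik(pos,R,q0s):
    best=None
    for q0 in q0s:
        def f(q):
            p,C=fk(q,PP); return np.concatenate([(p-pos)*5,(C.inv()*R).as_rotvec()])
        r=least_squares(f,np.clip(q0,lo+.01,hi-.01),bounds=(lo,hi))
        if best is None or r.cost<best[0]: best=(r.cost,r.x)
    return best
PP=fit().x
E
python3 - <<'E'
from kin import *
r=fit(); print(r.cost,np.round(r.x,4),np.round(r.fun[:-2].reshape(-1,3),4).tolist())
for i in (0,4,6): print(np.round(fk(D[i][0],r.x)[1].as_euler("xyz"),3))
E
```

```text
1.4711629151961174e-05 [ 0.5097  0.3827  0.2251  0.3213 -0.0032  0.0472  0.0771] [[-0.0003, 0.001, 0.0008], [0.0022, -0.0001, -0.0015], [-0.0007, -0.0005, 0.0004], [0.0, 0.0002, -0.0013], [-0.0004, 0.0018, 0.0019], [-0.0026, -0.0013, -0.0009], [-0.0002, -0.0003, 0.0006]]
[-3.14  -0.     2.886]
[ 3.140e+00 -1.000e-03  1.561e+00]
[2.604 0.017 1.554]
```

```bash
cat > grip.py <<'E'
from h import *
from kin import *
def leanpose(ty,th,zfloor=.004):
    """world centre, normal n (up-face), up-plane dir u for filter leaning th in pocket ty"""
    c,s=np.cos(th),np.sin(th)
    cx=.006+.031/np.tan(th)-.03*c+.003*s; cz=zfloor+.03*s+.003*c
    xy=tray(cx,ty); X=np.array([np.cos(TY),np.sin(TY),0]); Z=np.array([0,0,1.])
    return np.array([*xy,cz]), s*X+c*Z, -c*X+s*Z, np.array([-np.sin(TY),np.cos(TY),0])
def grippose(ty,th,phi,depth,flip=0):
    C,n,u,Y=leanpose(ty,th)
    z=-np.cos(phi)*u+np.sin(phi)*Y   # tool z (phi>0: points to +y)
    rim=C-.03*z; tcp=rim+depth*z
    y=n if not flip else -n
    x=np.cross(y,z); return tcp,Ro.from_matrix(np.c_[x,y,z]),rim
E
python3 - <<'E'
from grip import *
q0s=[[.3,.5,1.9,a,.6,b] for a in (0,-.8,1,2) for b in(-1,.5,2)]
for ty,th in((-.102,62),(-.034,56),(.034,47),(.102,60)):
    for phi in range(-30,61,10):
        t,R,rim=grippose(ty,np.radians(th),np.radians(phi),.022)
        b=ik(t,R,q0s); print(ty,phi,"cost %.5f"%b[0],np.round(b[1],2),"tipz %.3f"%t[2])
E
```

```text
-0.102 -30 cost 0.00195 [ 0.52  0.62  1.93 -1.    0.82  1.47] tipz 0.038
-0.102 -20 cost 0.00254 [ 0.42  0.53  2.03 -1.    0.59  1.38] tipz 0.039
-0.102 -10 cost 0.00195 [ 0.29  0.46  2.12 -1.    0.34  1.27] tipz 0.039
-0.102 0 cost 0.00627 [0.18 0.49 2.33 3.56 0.28 2.89] tipz 0.039
-0.102 10 cost 0.00150 [-0.06  0.46  2.32  2.13  0.28 -2.18] tipz 0.039
-0.102 20 cost 0.00000 [-0.18  0.47  2.29  1.68  0.43 -1.86] tipz 0.039
-0.102 30 cost 0.00000 [-0.33  0.54  2.27  1.53  0.65 -1.87] tipz 0.038
-0.102 40 cost 0.00000 [-0.44  0.64  2.22  1.4   0.84 -1.88] tipz 0.037
-0.102 50 cost 0.00000 [-0.51  0.74  2.15  1.28  1.02 -1.88] tipz 0.036
-0.102 60 cost 0.00000 [-0.55  0.85  2.06  1.19  1.19 -1.88] tipz 0.035
-0.034 -30 cost 0.00293 [ 0.66  0.69  1.84 -1.    0.91  1.62] tipz 0.036
-0.034 -20 cost 0.00620 [ 0.58  0.59  1.94 -1.    0.69  1.54] tipz 0.037
-0.034 -10 cost 0.00769 [0.44 0.55 2.25 4.14 0.42 2.55] tipz 0.037
-0.034 0 cost 0.00012 [0.37 0.5  2.24 4.06 0.28 2.56] tipz 0.037
-0.034 10 cost 0.00001 [ 0.2   0.49  2.31  2.94  0.28 -2.77] tipz 0.037
-0.034 20 cost 0.00000 [ 0.02  0.5
[... 1037 characters left out ...]
ost 0.00000 [ 0.84  0.8   1.56 -0.83  1.09  1.51] tipz 0.037
0.102 -20 cost 0.00000 [ 0.79  0.7   1.7  -0.87  0.86  1.52] tipz 0.038
0.102 -10 cost 0.00000 [ 0.73  0.62  1.83 -0.92  0.61  1.54] tipz 0.038
0.102 0 cost 0.00002 [ 0.64  0.57  1.95 -1.    0.36  1.55] tipz 0.038
0.102 10 cost 0.00671 [ 0.59  0.54  1.96 -0.85  0.28  1.36] tipz 0.038
0.102 20 cost 0.00102 [ 0.38  0.55  2.17  2.53  0.28 -2.2 ] tipz 0.038
0.102 30 cost 0.00000 [ 0.25  0.58  2.19  2.14  0.45 -1.95] tipz 0.037
0.102 40 cost 0.00000 [ 0.12  0.65  2.21  1.99  0.7  -1.95] tipz 0.037
0.102 50 cost 0.00000 [ 0.01  0.75  2.19  1.85  0.91 -1.98] tipz 0.036
0.102 60 cost 0.00000 [-0.08  0.86  2.13  1.71  1.1  -1.99] tipz 0.035
```

```bash
python3 - <<'E'
from grip import *
t=dict(np.load("g_top.npz"));s=dict(np.load("g_side.npz"))
# glass ellipses via mask
im=t["img"].astype(int); m=((im[...,1]-im[...,0]>8)&(im[...,1]>50)).astype(np.uint8); mm=np.zeros_like(m); mm[205:245,155:250]=m[205:245,155:250]
k,l,st,ce=cv2.connectedComponentsWithStats(mm)
for i in range(1,k):
    if st[i,4]<40: continue
    cs,_=cv2.findContours((l==i).astype(np.uint8),0,cv2.CHAIN_APPROX_NONE); 
    ys,xs=np.nonzero(l==i); C=np.cov(np.c_[xs,ys].T); ev=np.sqrt(np.linalg.eigvalsh(C)); print(st[i],np.round(ce[i],2),"axes",np.round(4*ev,2),"x,y@.034",np.round(ray(t,*ce[i],.034),4),"lean~",np.degrees(np.arccos(ev[0]/ev[1]))-5.5)
for ty,ths in((-.102,(56,60,64)),(-.034,(50,55,60)),(.034,(43,47,51))):
    for th in ths:
        C,n,u,Y=leanpose(ty,np.radians(th)); g=C+.003*n; b=C-.003*n+.03*u
        print(ty,th,"C",np.round(C,4),"glass c px",np.round(proj(t,g),1),"underrim px",np.round(proj(t,b),1))
E
```

```text
[185 218  15   9 109] [192.06 222.06] axes [ 8.93 15.65] x,y@.034 [0.4906 0.262  0.034 ] lean~ 49.72658523023863
[161 220  16  16 215] [168.51 227.57] axes [16.36 16.81] x,y@.034 [0.4732 0.333  0.034 ] lean~ 7.832205724542964
[206 220  16   8  92] [213.8  223.41] axes [ 7.53 15.78] x,y@.034 [0.487  0.1957 0.034 ] lean~ 55.99221420416022
[229 223  15   5  56] [235.91 224.59] axes [ 4.59 15.91] x,y@.034 [0.4839 0.1283 0.034 ] lean~ 67.72789391999056
-0.102 56 C [0.483  0.1269 0.0305] glass c px [236.5 224.1] underrim px [235.4 230.6]
-0.102 60 C [0.4819 0.1269 0.0315] glass c px [236.5 224.4] underrim px [235.4 230.4]
-0.102 64 C [0.4811 0.1269 0.0323] glass c px [236.4 224.6] underrim px [235.3 230. ]
-0.034 50 C [0.4863 0.1948 0.0289] glass c px [214.3 223. ] underrim px [212.9 230.2]
-0.034 55 C [0.4842 0.1948 0.0303] glass c px [214.2 223.6] underrim px [212.7 230.2]
-0.034 60 C [0.4828 0.1949 0.0315] glass c px [214.1 224. ] underrim px [212.6 229.9]
0.034 43 C [0.4915 0.2628 0.0267] glass c px [192.2 221.3] underrim px [190.6 229.3]
0.034 47 C [0.4888 0.2628 0.028 ] glass c px [192.1 222.1] underrim px [190.4 229.7]
0.034 51 C [0.4867 0.2628 0.0292] glass c px [192.  222.7] underrim px [190.2 229.8]
```

```bash
python3 - <<'E'
from grip import *
t,R,rim=grippose(-.102,np.radians(63),np.radians(30),.020)
z=R.apply([0,0,1])
print(t,z)
q=ik(t,R,[[-.3,.5,2.2,1.5,.6,-1.8]]); print(q)
h=t-.08*z; print(h,ik(h,R,[[-.3,.5,2.2,1.5,.6,-1.8]]))
rel(h,R); rel(t,R)
E
```

```text
[0.47727891 0.1219219  0.03980851] [ 0.39938643  0.49504647 -0.77163428]
(np.float64(7.838716934221105e-30), array([-0.32739722,  0.53495475,  2.25991521,  1.47684766,  0.64328938,
       -1.80479628]))
[0.445328   0.08231818 0.10153925] (np.float64(3.153912500437121e-20), array([-0.47600305,  0.34290535,  2.28007931,  1.16025927,  0.74706129,
       -1.56968658]))
shift [0.102, 0.0261, 0.0856] turn [-0.4595, 0.512, -0.1282] rows 3.3 5.6
shift [0.142, 0.0574, 0.1474] turn [-0.4595, 0.512, -0.1282] rows 5.1 5.6
```

Call:
jog_arm(series=[[-0.48,[0.102,0.026,0.04],[-0.46,0.512,-0.128]],[-0.48,[0.102,0.026,0.05],[-0.46,0.512,-0.128]],[-0.48,[0.102,0.026,0.0856],[-0.46,0.512,-0.128]],[-0.48,[0.102,0.026,0.0856],[-0.46,0.512,-0.128]],[-0.48,[0.102,0.026,0.0856],[-0.46,0.512,-0.128]],[-0.48,[0.102,0.026,0.0856],[-0.46,0.512,-0.128]],[-0.48,[0.102,0.026,0.0856],[-0.46,0.512,-0.128]],[-0.48,[0.102,0.026,0.0856],[-0.46,0.512,-0.128]],[-0.48,[0.102,0.026,0.0856],[-0.46,0.512,-0.128]]])

```text
time: 8.57
tool_pos: [0.4448, 0.0827, 0.1008]
tool_rot: [2.607, -0.464, 1.816]
contact_force: [-0.5, 0.3, 1.4]
opening: 0.0238
```

```bash
python3 - <<'E'
from grip import *
t,R,rim=grippose(-.102,np.radians(63),np.radians(30),.020)
info(); rel(t,R)
d=eyes.read_camera("side"); crop(d,190,110,310,230,5,"pics/h_s.png")
E
```

```text
t 8.57 [0.4448 0.0827 0.1008] [ 2.607  -0.4636  1.8163] q [-0.47  0.35  2.28  1.17  0.74 -1.58] F [-0.5  0.3  1.4] op 0.0238
shift [-0.0003, 0.0006, 0.0795] turn [0.002, -0.0024, 0.0004] rows 1.9 0.0
```

Call:
jog_arm(series=[[-0.48,[0,0,0.03],[0,0,0]],[-0.48,[0,0,0.055],[0,0,0]],[-0.48,[0,0,0.068],[0,0,0]],[-0.48,[0,0,0.0795],[0,0,0]],[-0.48,[0,0,0.0795],[0,0,0]],[-0.48,[0,0,0.0795],[0,0,0]]])

```text
time: 9.12
tool_pos: [0.477, 0.1241, 0.0402]
tool_rot: [2.609, -0.464, 1.819]
contact_force: [0.5, 6.0, 0.5]
opening: 0.0236
```

```bash
python3 - <<'E'
from grip import *
t,R,rim=grippose(-.102,np.radians(63),np.radians(30),.020)
info(); rel(t,R)
d=eyes.read_camera("side"); crop(d,190,110,310,230,5,"pics/h2_s.png")
E
```

```text
t 9.12 [0.477  0.1241 0.0402] [ 2.6093 -0.4642  1.8188] q [-0.32  0.54  2.26  1.48  0.64 -1.8 ] F [0.5 6.  0.5] op 0.0236
shift [-0.0021, 0.0001, -0.0006] turn [-0.0014, -0.004, 0.002] rows 0.1 0.0
```

Call:
jog_arm(series=[[-1,[0,0,0.0],[0,0,0]],[-1,[0,0,0],[0,0,0]],[-1,[0,0,0],[0,0,0]],[-1,[0,0,0],[0,0,0]]], squeeze=25)

```text
time: 9.5
tool_pos: [0.4778, 0.1213, 0.0402]
tool_rot: [2.609, -0.46, 1.815]
contact_force: [0.2, 0.7, -0.5]
opening: 0.0059
```

Call:
jog_arm(series=[[-1,[0,0.001,-0.02],[0,0,0]],[-1,[0,0.003,-0.05],[0,0,0]],[-1,[0,0.003,-0.08],[0,0,0]],[-1,[0,0.003,-0.11],[0,0,0]],[-1,[0,0.003,-0.11],[0,0,0]]])

```text
time: 9.92
tool_pos: [0.4367, 0.0642, 0.1292]
tool_rot: [2.605, -0.456, 1.814]
contact_force: [0.8, -0.5, -0.3]
opening: 0.0062
```

```bash
python3 - <<'E'
from grip import *
info()
d=eyes.read_camera("side"); crop(d,190,110,310,230,5,"pics/h3_s.png")
for sg,yaw in ((0,0),(1,np.pi)):
    for xy in ((.4405,-.0665),(.4425,-.1707)):
        R=Rt(yaw+.01); rel([*xy,.15],R); print(ik(np.array([*xy,.15]),R,[[0,.3,1.9,0,.9,1.3],[0,.3,1.9,0,.9,-1.8]]))
E
```

```text
t 9.92 [0.4367 0.0642 0.1292] [ 2.605  -0.4564  1.8137] q [-0.53  0.26  2.27  1.05  0.81 -1.47] F [ 0.8 -0.5 -0.3] op 0.0062
shift [-0.1054, 0.0147, -0.08] turn [-0.0256, -0.7741, 1.6017] rows 3.2 14.2
(np.float64(1.8365573246476897e-29), array([-3.23732190e-01,  2.83805069e-01,  1.84686518e+00, -2.13792665e-15,
        1.01092240e+00,  1.23706414e+00]))
shift [-0.1966, 0.0178, -0.1304] turn [-0.0256, -0.7741, 1.6017] rows 5.7 14.2
(np.float64(2.991930011190511e-21), array([-5.31416980e-01,  3.31830826e-01,  1.77429526e+00, -4.11533886e-11,
        1.03546657e+00,  1.02937935e+00]))
shift [-0.1054, 0.0147, -0.08] turn [0.7531, -0.0249, -1.4031] rows 3.2 12.7
(np.float64(2.2909064057261738e-29), array([-3.23732190e-01,  2.83805069e-01,  1.84686518e+00, -2.10316672e-15,
        1.01092240e+00, -1.90452852e+00]))
shift [-0.1966, 0.0178, -0.1304] turn [0.7531, -0.0249, -1.4031] rows 5.7 12.7
(np.float64(4.066209747836647e-31), array([-5.31416980e-01,  3.31830826e-01,  1.77429526e+00,  9.12929778e-17,
        1.03546657e+00, -2.11221331e+00]))
```

Call:
jog_arm(series=[[-1,[-0.02,0.015,-0.04],[0.753,-0.025,-1.403]],[-1,[-0.105,0.015,-0.08],[0.753,-0.025,-1.403]],[-1,[-0.105,0.015,-0.08],[0.753,-0.025,-1.403]],[-1,[-0.105,0.015,-0.08],[0.753,-0.025,-1.403]],[-1,[-0.105,0.015,-0.08],[0.753,-0.025,-1.403]],[-1,[-0.105,0.015,-0.08],[0.753,-0.025,-1.403]],[-1,[-0.105,0.015,-0.08],[0.753,-0.025,-1.403]],[-1,[-0.105,0.015,-0.08],[0.753,-0.025,-1.403]],[-1,[-0.105,0.015,-0.08],[0.753,-0.025,-1.403]],[-1,[-0.105,0.015,-0.08],[0.753,-0.025,-1.403]],[-1,[-0.105,0.015,-0.08],[0.753,-0.025,-1.403]],[-1,[-0.105,0.015,-0.08],[0.753,-0.025,-1.403]]])

```text
time: 10.97
tool_pos: [0.4408, -0.0632, 0.1471]
tool_rot: [3.09, -0.009, 3.069]
contact_force: [0.2, 0.7, -0.6]
opening: 0.0058
```

```bash
python3 - <<'E'
from grip import *
info(); rel([.4408,-.0667,.09],Rt(np.pi+.01))
E
```

```text
t 10.97 [ 0.4408 -0.0632  0.1471] [ 3.0898 -0.0088  3.0691] q [-0.35  0.3   1.84  0.06  1.03 -1.88] F [ 0.2  0.7 -0.6] op 0.0058
shift [-0.0008, -0.0065, 0.0568] turn [0.0521, -0.0067, -0.0827] rows 1.4 0.8
```

Call:
jog_arm(series=[[-1,[0,-0.004,0.03],[0.03,0,-0.05]],[-1,[0,-0.004,0.055],[0.03,0,-0.05]],[-1,[0,-0.004,0.055],[0.03,0,-0.05]],[-1,[0,-0.004,0.055],[0.03,0,-0.05]]])

```text
time: 11.3
tool_pos: [0.4388, -0.0641, 0.0917]
tool_rot: [3.116, -0.011, 3.113]
contact_force: [-0.1, 0.0, -0.1]
opening: 0.0058
```

```bash
python3 - <<'E'
from grip import *
info(); rel([.4408,-.0667,.09],Rt(np.pi+.01))
for n in("top","side"):
    d=eyes.read_camera(n); np.savez(f"i_{n}.npz",**d)
    if n=="top": crop(d,270,200,370,270,7,"pics/i_t.png")
    else: crop(d,235,170,335,290,5,"pics/i_s.png")
E
```

```text
t 11.30 [ 0.4388 -0.0641  0.0917] [ 3.1162 -0.0106  3.113 ] q [-0.33  0.38  1.91  0.03  0.87 -1.89] F [-0.1  0.  -0.1] op 0.0058
shift [-0.002, -0.0026, 0.0016] turn [0.0255, -0.0101, -0.0387] rows 0.1 0.4
```

```bash
python3 - <<'E'
from grip import *
s=dict(np.load("i_side.npz"))
st=status.observe(); p=st["tool_pos"];R=Ro.from_euler("xyz",st["tool_rot"]); z=R.apply([0,0,1]);y=R.apply([0,1,0]);x=R.apply([1,0,0])
T=lambda P:np.round((proj(s,P)-[235,170]+.5)*5-.5,1)
C=p+.010*z
for sg in(-1,1):
    print(sg,"bottom",T(C+.03*z+sg*.003*y),"L",T(C+.03*x+sg*.003*y),"R",T(C-.03*x+sg*.003*y),"centre",T(C+sg*.003*y))
for h in(.05,.055,.06,.066): print("plate",h,T(p-h*z-.09*y),T(p-h*z-.095*y-.037*x),T(p-h*z-.095*y+.037*x))
print("post1 top", T([.4425,-.2065,.1]),"post0",T([.4405,-.0305,.1]), "sock",T([.4413,-.1187,.04]))
w=world(s); 
for c in((180,215),(225,195),(270,185),(160,260),(180,270)):
    u,v=int(235+c[0]/5),int(170+c[1]/5); print(c,np.round(w[v,u],4))
E
```

```text
-1 bottom [174.5 282. ] L [117.6 248.4] R [229.1 226. ] centre [173.7 237.1]
1 bottom [171.2 275.1] L [114.4 241.5] R [225.5 219.2] centre [170.3 230.3]
plate 0.05 [225.9 246.7] [303.8 237.8] [153.3 268.6]
plate 0.055 [225.9 238.3] [304.  229.5] [153.1 260.2]
plate 0.06 [225.9 229.9] [304.3 221.1] [152.9 251.7]
plate 0.066 [225.9 219.8] [304.5 211. ] [152.6 241.6]
post1 top [272.9 377.1] post0 [150.6 171.3] sock [209.8 361. ]
(180, 215) [ 0.4174 -0.1544  0.1628]
(225, 195) [ 0.4403 -0.1523  0.1669]
(270, 185) [ 0.462  -0.1537  0.168 ]
(160, 260) [ 0.433  -0.0692  0.0701]
(180, 270) [ 0.4444 -0.0669  0.0586]
```

```bash
python3 - <<'E'
from grip import *
t=dict(np.load("a_top.npz"));
for row,c in ((118,(180,280.5,398,497.5)),(238,(180,280,399,500))):
    print([np.round(ray(t,280+(x+.5)/9-.5,220+(row+.5)/9-.5,.04),4)[:2].tolist() for x in c])
rel([.4443,-.0667,.078],Rt(np.pi+.01))
E
```

```text
[[0.4603, -0.0647], [0.4606, -0.0984], [0.4609, -0.1377], [0.4611, -0.1709]]
[[0.4202, -0.0648], [0.4205, -0.0981], [0.4208, -0.1378], [0.4211, -0.1714]]
shift [-0.0041, -0.0017, 0.0155] turn [0.0236, -0.0055, -0.0396] rows 0.4 0.4
```

Call:
jog_arm(series=[[-1,[-0.004,-0.002,0.006],[0.0236,-0.0055,-0.04]],[-1,[-0.004,-0.002,0.015],[0.0236,-0.0055,-0.04]],[-1,[-0.004,-0.002,0.015],[0.0236,-0.0055,-0.04]],[-1,[-0.004,-0.002,0.015],[0.0236,-0.0055,-0.04]]])

```text
time: 11.73
tool_pos: [0.4433, -0.067, 0.0781]
tool_rot: [3.141, -0.001, -3.132]
contact_force: [-0.7, 0.0, -0.1]
opening: 0.0064
```

```bash
python3 - <<'E'
from grip import *
info(); rel([.4440,-.067,.078],Rt(np.pi+.01))
d=eyes.read_camera("side"); np.savez("j_side.npz",**d); crop(d,245,190,325,260,8,"pics/j_s.png")
E
```

```text
t 11.73 [ 0.4433 -0.067   0.0781] [ 3.1412e+00 -1.1000e-03 -3.1324e+00] q [-0.32  0.4   1.92 -0.    0.82 -1.9 ] F [-0.7  0.  -0.1] op 0.0064
shift [-0.0007, 0.0, 0.0001] turn [0.0003, -0.0011, -0.0008] rows 0.0 0.0
```

Call:
jog_arm(series=[[-1,[0,0,0.005],[0,0,0]],[-1,[0,0,0.01],[0,0,0]],[-1,[0,0,0.015],[0,0,0]],[-1,[0,0,0.018],[0,0,0]],[-1,[0,0,0.018],[0,0,0]]])

```text
time: 12.2
tool_pos: [0.4429, -0.0669, 0.0591]
tool_rot: [3.141, -0.002, -3.131]
contact_force: [-0.6, -0.5, -1.1]
opening: 0.0059
```

```bash
python3 - <<'E'
from grip import *
info()
d=eyes.read_camera("side"); np.savez("j_side.npz",**d); crop(d,245,190,325,260,8,"pics/j2_s.png")
E
```

```text
t 12.20 [ 0.4429 -0.0669  0.0591] [ 3.1414e+00 -2.3000e-03 -3.1313e+00] q [-0.32  0.43  1.94 -0.    0.77 -1.9 ] F [-0.6 -0.5 -1.1] op 0.0059
```

Call:
jog_arm(series=[[-1,[0,0,0.004],[0,0,0]],[-1,[0,0,0.007],[0,0,0]],[-1,[0,0,0.01],[0,0,0]],[-1,[0,0,0.012],[0,0,0]],[-1,[0,0,0.012],[0,0,0]]])

```text
time: 12.67
tool_pos: [0.444, -0.0672, 0.0479]
tool_rot: [-3.141, 0.0, -3.131]
contact_force: [1.8, -0.5, 0.3]
opening: 0.0057
```

Call:
jog_arm(series=[[-1,[0,0,0.0015],[0,0,0]],[-0.72,[0,0,0.0015],[0,0,0]],[-0.72,[0,0,0.0015],[0,0,0]],[-0.72,[0,0,0.0015],[0,0,0]],[-0.72,[0,0,-0.02],[0,0,0]],[-0.72,[0,0,-0.05],[0,0,0]],[-0.72,[0,0,-0.08],[0,0,0]],[-0.5,[0,0,-0.1],[0,0,0]],[-0.5,[0,0,-0.1],[0,0,0]]])

```text
time: 13.42
tool_pos: [0.4455, -0.0677, 0.1517]
tool_rot: [-3.139, 0.006, -3.131]
contact_force: [1.2, 0.1, -0.4]
opening: 0.0208
```

```bash
python3 - <<'E'
from grip import *
info()
d=eyes.read_camera("side"); np.savez("k_side.npz",**d); crop(d,245,190,325,260,8,"pics/k_s.png")
t,R,rim=grippose(-.034,np.radians(54),np.radians(30),.020)
z=R.apply([0,0,1]); h=t-.11*z; print(t,h)
a=ik(h,R,[[-.3,.5,2.2,1.5,.6,-1.8]]); print(a); print(ik(t,R,[a[1]])); rel(h,R)
# box/dish clearance
n=R.apply([0,1,0]);x=R.apply([1,0,0])
for sx in(-1,1): print(np.round(t-.066*z-.095*n+sx*.037*x,3))
E
```

```text
t 13.42 [ 0.4455 -0.0677  0.1517] [-3.1388  0.006  -3.131 ] q [-0.32  0.29  1.84 -0.    1.01 -1.9 ] F [ 1.2  0.1 -0.4] op 0.0208
[0.47943781 0.18990023 0.03704016] [0.42276064 0.13560443 0.11410938]
(np.float64(6.099614794571807e-21), array([-0.39212582,  0.30088308,  2.45950663,  1.58030622,  0.71162671,
       -1.99036466]))
(np.float64(7.663988866490594e-23), array([-0.14735817,  0.5958516 ,  2.36338138,  2.06369626,  0.69462076,
       -2.31301472]))
shift [0.0196, 0.2032, 0.0351] turn [-0.8565, -0.0887, 1.341] rows 5.0 12.7
[0.379 0.126 0.012]
[0.358 0.19  0.042]
```

```bash
python3 - <<'E'
from grip import *
for ty in(-.034,.034,.102):
  for th in (56,60,64,68):
    for phi in(20,30,40):
        t,R,rim=grippose(ty,np.radians(th),np.radians(phi),.023)
        z,n,x=[R.apply(v) for v in ([0,0,1],[0,1,0],[1,0,0])]
        a=ik(t,R,[[-.3,.5,2.2,1.8,.6,-2]])
        h=t-.09*z; b=ik(h,R,[a[1]])
        print(ty,th,phi,"c %.5f %.5f"%(a[0],b[0]),np.round(a[1],2),[np.round(t-.066*z-.095*n+s*.037*x,3).tolist() for s in(-1,1)],"front",[np.round(t-.066*z+.095*n+s*.037*x,3).tolist() for s in(-1,1)])
E
```

```text
-0.034 56 20 c 0.00000 0.00000 [ 0.02  0.52  2.34  2.32  0.46 -2.34] [[0.373, 0.136, 0.024], [0.36, 0.206, 0.045]] front [[0.531, 0.135, 0.13], [0.517, 0.204, 0.151]]
-0.034 56 30 c 0.00000 0.00000 [-0.14  0.59  2.34  2.    0.66 -2.22] [[0.379, 0.128, 0.014], [0.359, 0.192, 0.045]] front [[0.537, 0.126, 0.121], [0.517, 0.19, 0.151]]
-0.034 56 40 c 0.00000 0.00000 [-0.27  0.67  2.3   1.76  0.84 -2.16] [[0.386, 0.121, 0.004], [0.36, 0.178, 0.044]] front [[0.544, 0.119, 0.11], [0.518, 0.176, 0.15]]
-0.034 60 20 c 0.00000 0.00000 [ 0.02  0.5   2.29  2.04  0.37 -2.04] [[0.372, 0.137, 0.032], [0.36, 0.206, 0.054]] front [[0.536, 0.134, 0.127], [0.525, 0.204, 0.149]]
-0.034 60 30 c 0.00000 0.00000 [-0.13  0.56  2.29  1.82  0.6  -1.99] [[0.377, 0.128, 0.023], [0.36, 0.192, 0.055]] front [[0.542, 0.126, 0.118], [0.524, 0.19, 0.15]]
-0.034 60 40 c 0.00000 0.00000 [-0.26  0.65  2.26  1.65  0.8  -1.99] [[0.383, 0.121, 0.012], [0.36, 0.178, 0.053]] front [[0.548, 0.119, 0.107], [0.525, 0.176, 0.148]]
-0.034 64 20 c 0.00000 0.00000 [ 0.02  0.48  2.24  1.68  0.34 -1.66] [[0.371, 0.137, 0.041], [0.3
[... 4208 characters left out ...]
61, 0.114], [0.533, 0.326, 0.147]]
0.102 64 40 c 0.00000 0.00000 [ 0.12  0.64  2.17  1.84  0.66 -1.76] [[0.383, 0.257, 0.02], [0.363, 0.314, 0.062]] front [[0.554, 0.255, 0.103], [0.534, 0.312, 0.146]]
0.102 68 20 c 0.00101 0.00000 [ 0.33  0.53  2.02  1.01  0.28 -0.67] [[0.373, 0.272, 0.049], [0.365, 0.342, 0.073]] front [[0.549, 0.27, 0.12], [0.541, 0.34, 0.144]]
0.102 68 30 c 0.00000 0.00000 [ 0.23  0.56  2.1   1.6   0.42 -1.36] [[0.377, 0.264, 0.039], [0.364, 0.328, 0.073]] front [[0.554, 0.261, 0.11], [0.54, 0.326, 0.144]]
0.102 68 40 c 0.00000 0.00000 [ 0.11  0.63  2.13  1.68  0.65 -1.57] [[0.382, 0.257, 0.027], [0.365, 0.314, 0.071]] front [[0.558, 0.255, 0.098], [0.541, 0.312, 0.142]]
```

```bash
python3 - <<'E'
from grip import *
t,R,rim=grippose(-.034,np.radians(64),np.radians(30),.025)
z=R.apply([0,0,1]); h=t-.09*z; print(t,h); rel(h,R); rel(h+[0,0,.05],R)
E
```

```text
[0.48000983 0.19239327 0.03617083] [0.44528237 0.14782387 0.10622489]
shift [-0.003, 0.2152, 0.043] turn [-0.7395, 0.0502, 1.4104] rows 5.3 12.7
shift [-0.0031, 0.2151, -0.007] turn [-0.7395, 0.0502, 1.4104] rows 5.2 12.7
```

Call:
jog_arm(series=[[-0.35,[-0.003,0.042,-0.02],[-0.05,0,0.1]],[-0.35,[-0.003,0.084,-0.02],[-0.1,0,0.2]],[-0.35,[-0.003,0.126,-0.007],[-0.74,0.05,1.41]],[-0.35,[-0.003,0.168,-0.007],[-0.74,0.05,1.41]],[-0.35,[-0.003,0.215,-0.007],[-0.74,0.05,1.41]],[-0.35,[-0.003,0.215,-0.007],[-0.74,0.05,1.41]],[-0.35,[-0.003,0.215,-0.007],[-0.74,0.05,1.41]],[-0.35,[-0.003,0.215,-0.007],[-0.74,0.05,1.41]],[-0.35,[-0.003,0.215,-0.007],[-0.74,0.05,1.41]],[-0.35,[-0.003,0.215,-0.007],[-0.74,0.05,1.41]],[-0.35,[-0.003,0.215,0.01],[-0.74,0.05,1.41]],[-0.35,[-0.003,0.215,0.043],[-0.74,0.05,1.41]]])

```text
time: 14.47
tool_pos: [0.4449, 0.1482, 0.112]
tool_rot: [2.644, -0.404, 1.924]
contact_force: [1.3, 0.8, 0.6]
opening: 0.03
```

```bash
python3 - <<'E'
from grip import *
t,R,rim=grippose(-.034,np.radians(64),np.radians(30),.025)
info(); z=R.apply([0,0,1]); rel(t-.09*z,R); rel(t,R)
E
```

```text
t 14.47 [0.4449 0.1482 0.112 ] [ 2.6438 -0.4036  1.9239] q [-0.25  0.3   2.22  1.07  0.68 -1.38] F [1.3 0.8 0.6] op 0.0300
shift [-0.0027, -0.0023, 0.0047] turn [-0.0647, 0.0029, 0.1236] rows 0.1 1.1
shift [-0.0028, 0.0035, 0.0945] turn [-0.0647, 0.0029, 0.1236] rows 2.3 1.1
```

Settle with the remaining turn, then recompute.

Call:
jog_arm(series=[[-0.35,[0,0,0],[-0.05,0,0.09]],[-0.35,[0,0,0],[-0.05,0,0.09]],[-0.35,[0,0,0],[-0.05,0,0.09]]])

```text
time: 14.72
tool_pos: [0.4436, 0.1492, 0.1111]
tool_rot: [2.635, -0.448, 1.844]
contact_force: [1.1, -1.0, 0.2]
opening: 0.0297
```

```bash
python3 - <<'E'
from grip import *
t,R,rim=grippose(-.034,np.radians(64),np.radians(30),.025)
info(); z=R.apply([0,0,1]); rel(t-.03*z,R); rel(t,R)
E
```

```text
t 14.72 [0.4436 0.1492 0.1111] [ 2.6346 -0.448   1.8438] q [-0.26  0.3   2.26  1.18  0.67 -1.41] F [ 1.1 -1.   0.2] op 0.0297
shift [-0.0037, 0.0007, 0.0638] turn [-0.0225, -0.0007, 0.0383] rows 1.5 0.4
shift [-0.0038, 0.0013, 0.0938] turn [-0.0225, -0.0007, 0.0383] rows 2.3 0.4
```

Call:
jog_arm(series=[[-0.35,[-0.0037,0.001,0.03],[-0.02,0,0.035]],[-0.35,[-0.0037,0.001,0.06],[-0.02,0,0.035]],[-0.35,[-0.0037,0.001,0.075],[-0.02,0,0.035]],[-0.35,[-0.0037,0.001,0.086],[-0.02,0,0.035]],[-0.35,[-0.0037,0.001,0.094],[-0.02,0,0.035]],[-0.35,[-0.0037,0.001,0.094],[-0.02,0,0.035]]])

```text
time: 15.22
tool_pos: [0.4823, 0.1947, 0.0373]
tool_rot: [2.623, -0.466, 1.817]
contact_force: [1.1, 5.3, 1.3]
opening: 0.0298
```

```bash
python3 - <<'E'
from grip import *
t,R,rim=grippose(-.034,np.radians(64),np.radians(30),.025)
info(); rel(t,R)
d=eyes.read_camera("side"); crop(d,190,110,310,230,5,"pics/l_s.png")
E
```

```text
t 15.22 [0.4823 0.1947 0.0373] [ 2.623  -0.4659  1.817 ] q [-0.11  0.55  2.24  1.63  0.57 -1.76] F [1.1 5.3 1.3] op 0.0298
shift [-0.0021, -0.0025, -0.0011] turn [0.0008, -0.0046, 0.0085] rows 0.1 0.1
```

Call:
jog_arm(series=[[-0.6,[-0.001,-0.001,0],[0,0,0]],[-0.75,[-0.001,-0.001,0],[0,0,0]],[-1,[-0.001,-0.001,0],[0,0,0]],[-1,[-0.001,-0.001,0],[0,0,0]],[-1,[-0.001,-0.001,0],[0,0,0]]])

```text
time: 15.68
tool_pos: [0.4825, 0.1922, 0.0378]
tool_rot: [2.62, -0.465, 1.814]
contact_force: [-3.6, 0.2, 7.5]
opening: 0.0059
```

Call:
jog_arm(series=[[-1,[0,0.002,-0.02],[0,0,0]],[-1,[0,0.003,-0.05],[0,0,0]],[-1,[0,0.003,-0.08],[0,0,0]],[-1,[0,0.003,-0.12],[0,0,0]],[-1,[0,0.003,-0.12],[0,0,0]]])

```text
time: 16.1
tool_pos: [0.4372, 0.1294, 0.1349]
tool_rot: [2.62, -0.458, 1.813]
contact_force: [0.8, -0.2, -0.1]
opening: 0.0059
```

```bash
python3 - <<'E'
from grip import *
info()
d=eyes.read_camera("side"); crop(d,190,110,310,230,5,"pics/l2_s.png")
rel([.441,-.1,.15],Rt(np.pi+.01))
E
```

```text
t 16.10 [0.4372 0.1294 0.1349] [ 2.6196 -0.4576  1.8128] q [-0.33  0.23  2.27  1.11  0.72 -1.35] F [ 0.8 -0.2 -0.1] op 0.0059
shift [-0.1936, 0.0118, -0.1249] turn [0.7432, -0.0358, -1.4038] rows 5.5 12.7
```

```bash
python3 - <<'E'
from grip import *
rel([.441,-.1,.17],Rt(np.pi+.01)); rel([.437,.129,.19],Rt(np.pi+.01))
E
```

```text
shift [-0.1848, 0.0208, -0.1404] turn [0.7432, -0.0358, -1.4038] rows 5.6 12.7
shift [0.0243, 0.0242, -0.0449] turn [0.7432, -0.0358, -1.4038] rows 1.4 12.7
```

Call:
jog_arm(series=[[-1,[0.024,0.024,-0.045],[0.74,-0.036,-1.4]],[-1,[-0.02,0.024,-0.065],[0.74,-0.036,-1.4]],[-1,[-0.06,0.023,-0.085],[0.74,-0.036,-1.4]],[-1,[-0.1,0.022,-0.105],[0.74,-0.036,-1.4]],[-1,[-0.14,0.021,-0.12],[0.74,-0.036,-1.4]],[-1,[-0.185,0.021,-0.14],[0.74,-0.036,-1.4]],[-1,[-0.185,0.021,-0.14],[0.74,-0.036,-1.4]],[-1,[-0.185,0.021,-0.14],[0.74,-0.036,-1.4]],[-1,[-0.185,0.021,-0.14],[0.74,-0.036,-1.4]],[-1,[-0.185,0.021,-0.14],[0.74,-0.036,-1.4]],[-1,[-0.185,0.021,-0.14],[0.74,-0.036,-1.4]],[-1,[-0.185,0.021,-0.14],[0.74,-0.036,-1.4]]])

```text
time: 17.15
tool_pos: [0.4418, -0.0973, 0.165]
tool_rot: [3.083, -0.012, 3.056]
contact_force: [-0.7, 0.1, -0.2]
opening: 0.0058
```

```bash
python3 - <<'E'
from grip import *
info(); rel([.442,-.1,.11],Rt(np.pi+.01))
E
```

```text
t 17.15 [ 0.4418 -0.0973  0.165 ] [ 3.083  -0.0124  3.0562] q [-0.42  0.29  1.79  0.06  1.09 -1.94] F [-0.7  0.1 -0.2] op 0.0058
shift [-0.0011, -0.0059, 0.0547] turn [0.0591, -0.0096, -0.0957] rows 1.3 0.9
```

Call:
jog_arm(series=[[-1,[-0.001,-0.004,0.0],[0.058,-0.009,-0.095]],[-1,[-0.001,-0.006,0.03],[0.058,-0.009,-0.095]],[-1,[-0.001,-0.006,0.054],[0.058,-0.009,-0.095]],[-1,[-0.001,-0.006,0.054],[0.058,-0.009,-0.095]],[-1,[-0.001,-0.006,0.054],[0.058,-0.009,-0.095]]])

```text
time: 17.57
tool_pos: [0.4405, -0.0998, 0.1105]
tool_rot: [3.137, -0.004, -3.138]
contact_force: [-0.1, 0.3, 0.2]
opening: 0.0057
```

```bash
python3 - <<'E'
from grip import *
info(); rel([.442,-.1,.078],Rt(np.pi+.01))
d=eyes.read_camera("side"); np.savez("m_side.npz",**d); crop(d,245,180,325,260,7,"pics/m_s.png")
st=status.observe(); p=st["tool_pos"]
T=lambda P:np.round((proj(d,P)-[245,180]+.5)*7-.5,1)
for o in (16,20,24):
  C=p+[0,-.003,-.03+o/1e3]; print(o,"pred bottom",T(C-[0,0,.03]),"L",T(C-[.03,0,0]),"R",T(C+[.03,0,0]),"top",T(C+[0,0,.03]))
E
```

```text
t 17.57 [ 0.4405 -0.0998  0.1105] [ 3.1372 -0.0037 -3.1381] q [-0.39  0.35  1.88  0.    0.92 -1.97] F [-0.1  0.3  0.2] op 0.0057
shift [-0.0016, -0.0003, 0.0325] turn [0.0044, -0.0037, -0.0065] rows 0.8 0.1
16 pred bottom [208.9 351.6] L [127.1 304.5] R [286.1 268.1] top [205.4 218.5]
20 pred bottom [208.6 343. ] L [126.7 295.5] R [286.  259.2] top [205.2 209.3]
24 pred bottom [208.4 334.4] L [126.3 286.6] R [285.9 250.3] top [204.9 200.1]
```

Call:
jog_arm(series=[[-1,[-0.004,-0.0003,0.015],[0.004,-0.0037,-0.0065]],[-1,[-0.0046,-0.0003,0.03],[0.004,-0.0037,-0.0065]],[-1,[-0.0046,-0.0003,0.036],[0.004,-0.0037,-0.0065]],[-1,[-0.0046,-0.0003,0.042],[0.004,-0.0037,-0.0065]],[-1,[-0.0046,-0.0003,0.046],[0.004,-0.0037,-0.0065]],[-1,[-0.0046,-0.0003,0.05],[0.004,-0.0037,-0.0065]],[-1,[-0.0046,-0.0003,0.05],[0.004,-0.0037,-0.0065]]])

```text
time: 18.2
tool_pos: [0.4454, -0.1011, 0.0617]
tool_rot: [-3.14, 0.003, -3.133]
contact_force: [0.9, 0.6, -1.3]
opening: 0.0056
```

```bash
python3 - <<'E'
from grip import *
info(); rel([.445,-.1,.048],Rt(np.pi+.01))
d=eyes.read_camera("side"); crop(d,245,180,325,260,7,"pics/m2_s.png")
E
```

```text
t 18.20 [ 0.4454 -0.1011  0.0617] [-3.1396  0.0033 -3.133 ] q [-0.39  0.44  1.92 -0.    0.78 -1.97] F [ 0.9  0.6 -1.3] op 0.0056
shift [0.0005, 0.0011, 0.0137] turn [-0.002, 0.0033, -0.0014] rows 0.3 0.0
```

Call:
jog_arm(series=[[-1,[0,0.001,0.005],[0,0,0]],[-1,[0,0.001,0.009],[0,0,0]],[-1,[0,0.001,0.012],[0,0,0]],[-1,[0,0.001,0.014],[0,0,0]],[-1,[0,0.001,0.014],[0,0,0]]])

```text
time: 18.67
tool_pos: [0.4452, -0.1, 0.0474]
tool_rot: [-3.14, 0.003, -3.133]
contact_force: [-0.2, 0.5, -0.4]
opening: 0.006
```

Call:
jog_arm(series=[[-1,[0,0,0.002],[0,0,0]],[-1,[0,0,0.002],[0,0,0]]])

```text
time: 18.83
tool_pos: [0.4454, -0.1001, 0.0457]
tool_rot: [-3.14, 0.003, -3.133]
contact_force: [-0.6, -0.4, -0.6]
opening: 0.0058
```

Call:
jog_arm(series=[[-1,[0,0,0.002],[0,0,0]],[-1,[0,0,0.002],[0,0,0]],[-0.72,[0,0,0.002],[0,0,0]],[-0.72,[0,0,0.002],[0,0,0]],[-0.72,[0,0,0.002],[0,0,0]],[-0.72,[0,0,-0.02],[0,0,0]],[-0.72,[0,0,-0.05],[0,0,0]],[-0.72,[0,0,-0.08],[0,0,0]],[-0.5,[0,0,-0.11],[0,0,0]],[-0.35,[0,0,-0.11],[0,0,0]]])

```text
time: 19.67
tool_pos: [0.4479, -0.1009, 0.1609]
tool_rot: [-3.136, 0.012, -3.133]
contact_force: [1.2, 0.0, 0.5]
opening: 0.0221
```

```bash
python3 - <<'E'
from grip import *
info()
d=eyes.read_camera("side"); np.savez("n_side.npz",**d); crop(d,245,180,325,260,7,"pics/n_s.png")
t,R,rim=grippose(.034,np.radians(62),np.radians(32),.026)
z=R.apply([0,0,1]); h=t-.09*z; print(t,h); rel(h,R); rel(h+[0,0,.05],R); print(ik(t,R,[[-.3,.5,2.2,1.5,.6,-1.8]]),ik(h,R,[[-.3,.5,2.2,1.5,.6,-1.8]]))
E
```

```text
t 19.67 [ 0.4479 -0.1009  0.1609] [-3.1358  0.0123 -3.1327] q [-0.39  0.29  1.81 -0.    1.03 -1.97] F [1.2 0.  0.5] op 0.0221
[0.48155291 0.26075965 0.03489197] [0.44512746 0.21351853 0.10228235]
shift [-0.0005, 0.3143, 0.0547] turn [-0.7854, 0.057, 1.3847] rows 7.7 12.7
shift [-0.001, 0.314, 0.0047] turn [-0.7854, 0.057, 1.3847] rows 7.5 12.7
(np.float64(3.459624033335595e-28), array([ 0.04259434,  0.57632189,  2.2322216 ,  1.8736266 ,  0.56021779,
       -1.86769046])) (np.float64(1.8873036625967552e-20), array([-0.10309074,  0.35215864,  2.30586965,  1.50077487,  0.60061409,
       -1.58284856]))
```

Call:
jog_arm(series=[[-0.3,[-0.001,0.042,-0.01],[-0.05,0,0.1]],[-0.3,[-0.001,0.084,-0.01],[-0.1,0,0.2]],[-0.3,[-0.001,0.126,-0.01],[-0.785,0.057,1.385]],[-0.3,[-0.001,0.168,-0.01],[-0.785,0.057,1.385]],[-0.3,[-0.001,0.21,0.005],[-0.785,0.057,1.385]],[-0.3,[-0.001,0.25,0.005],[-0.785,0.057,1.385]],[-0.3,[-0.001,0.29,0.005],[-0.785,0.057,1.385]],[-0.3,[-0.001,0.314,0.005],[-0.785,0.057,1.385]],[-0.3,[-0.001,0.314,0.005],[-0.785,0.057,1.385]],[-0.3,[-0.001,0.314,0.005],[-0.785,0.057,1.385]],[-0.3,[-0.001,0.314,0.01],[-0.785,0.057,1.385]],[-0.3,[-0.001,0.314,0.03],[-0.785,0.057,1.385]]])

```text
time: 20.72
tool_pos: [0.4437, 0.2146, 0.1296]
tool_rot: [2.605, -0.423, 1.954]
contact_force: [0.0, 0.7, -0.7]
opening: 0.0317
```

```bash
python3 - <<'E'
from grip import *
t,R,rim=grippose(.034,np.radians(62),np.radians(32),.026)
info(); z=R.apply([0,0,1]); rel(t-.09*z,R)
E
```

```text
t 20.72 [0.4437 0.2146 0.1296] [ 2.6054 -0.4225  1.9536] q [-0.08  0.28  2.22  1.16  0.63 -1.32] F [ 0.   0.7 -0.7] op 0.0317
shift [-0.0126, -0.0116, 0.0214] turn [-0.0721, 0.0035, 0.1178] rows 0.7 1.1
```

Call:
jog_arm(series=[[-0.3,[-0.006,-0.006,0.005],[-0.07,0.003,0.116]],[-0.3,[-0.012,-0.0116,0.01],[-0.07,0.003,0.116]],[-0.3,[-0.012,-0.0116,0.01],[-0.07,0.003,0.116]],[-0.3,[-0.012,-0.0116,0.01],[-0.07,0.003,0.116]]])

```text
time: 21.05
tool_pos: [0.4402, 0.2085, 0.1103]
tool_rot: [2.588, -0.485, 1.849]
contact_force: [0.6, 0.7, 0.1]
opening: 0.0321
```

```bash
python3 - <<'E'
from grip import *
t,R,rim=grippose(.034,np.radians(62),np.radians(32),.026)
info(); z=R.apply([0,0,1]); rel(t-.04*z,R); rel(t,R)
E
```

```text
t 21.05 [0.4402 0.2085 0.1103] [ 2.5882 -0.4853  1.849 ] q [-0.11  0.32  2.3   1.43  0.61 -1.52] F [0.6 0.7 0.1] op 0.0321
shift [-0.0007, 0.0011, 0.0607] turn [-0.0091, -0.0011, 0.0049] rows 1.5 0.1
shift [-0.0007, 0.0015, 0.1007] turn [-0.0091, -0.0011, 0.0049] rows 2.4 0.1
```

Call:
jog_arm(series=[[-0.3,[0,0.0013,0.03],[-0.009,0,0.005]],[-0.3,[0,0.0013,0.06],[-0.009,0,0.005]],[-0.3,[0,0.0013,0.078],[-0.009,0,0.005]],[-0.3,[0,0.0013,0.092],[-0.009,0,0.005]],[-0.3,[0,0.0013,0.1],[-0.009,0,0.005]],[-0.3,[0,0.0013,0.1],[-0.009,0,0.005]],[-0.6,[0,0.0013,0.1],[-0.009,0,0.005]],[-0.75,[0,0.0013,0.1],[-0.009,0,0.005]],[-1,[0,0.0013,0.1],[-0.009,0,0.005]],[-1,[0,0.0013,0.1],[-0.009,0,0.005]],[-1,[0,0.0013,0.1],[-0.009,0,0.005]]])

```text
time: 21.97
tool_pos: [0.4838, 0.2617, 0.0383]
tool_rot: [2.573, -0.488, 1.848]
contact_force: [2.6, 0.5, 8.8]
opening: 0.0065
```

Call:
jog_arm(series=[[-1,[0,0.001,-0.02],[0,0,0]],[-1,[0,0.002,-0.05],[0,0,0]],[-1,[0,0.002,-0.08],[0,0,0]],[-1,[0,0.002,-0.12],[0,0,0]],[-1,[0,0.002,-0.12],[0,0,0]]])

```text
time: 22.38
tool_pos: [0.4343, 0.1957, 0.1311]
tool_rot: [2.572, -0.482, 1.849]
contact_force: [1.3, 0.3, 1.0]
opening: 0.0057
```

```bash
python3 - <<'E'
from grip import *
info()
d=eyes.read_camera("side"); crop(d,190,110,310,230,5,"pics/o_s.png")
rel([.443,-.138,.17],Rt(np.pi+.01)); rel([.437,.19,.2],Rt(np.pi+.01))
E
```

```text
t 22.38 [0.4343 0.1957 0.1311] [ 2.5724 -0.4816  1.8491] q [-0.16  0.26  2.31  1.35  0.64 -1.45] F [1.3 0.3 1. ] op 0.0057
shift [-0.268, 0.0293, -0.2018] turn [0.7944, -0.037, -1.3793] rows 8.1 12.7
shift [0.0268, 0.0344, -0.0549] turn [0.7944, -0.037, -1.3793] rows 1.7 12.7
```

Call:
jog_arm(series=[[-1,[0.026,0.034,-0.055],[0.794,-0.037,-1.38]],[-1,[-0.01,0.033,-0.075],[0.794,-0.037,-1.38]],[-1,[-0.05,0.033,-0.095],[0.794,-0.037,-1.38]],[-1,[-0.09,0.032,-0.12],[0.794,-0.037,-1.38]],[-1,[-0.125,0.031,-0.135],[0.794,-0.037,-1.38]],[-1,[-0.16,0.03,-0.15],[0.794,-0.037,-1.38]],[-1,[-0.2,0.03,-0.17],[0.794,-0.037,-1.38]],[-1,[-0.235,0.03,-0.185],[0.794,-0.037,-1.38]],[-1,[-0.268,0.029,-0.202],[0.794,-0.037,-1.38]],[-1,[-0.268,0.029,-0.202],[0.794,-0.037,-1.38]],[-1,[-0.268,0.029,-0.202],[0.794,-0.037,-1.38]],[-1,[-0.268,0.029,-0.202],[0.794,-0.037,-1.38]]])

```text
time: 23.43
tool_pos: [0.4441, -0.1373, 0.1649]
tool_rot: [3.047, -0.019, 3.001]
contact_force: [0.0, 0.8, -0.4]
opening: 0.0057
```

```bash
python3 - <<'E'
from grip import *
info(); rel([.443,-.138,.11],Rt(np.pi+.01))
E
```

```text
t 23.43 [ 0.4441 -0.1373  0.1649] [ 3.0469 -0.0187  3.0007] q [-0.52  0.32  1.75  0.09  1.13 -1.99] F [ 0.   0.8 -0.4] op 0.0057
shift [-0.0, -0.006, 0.0546] turn [0.0959, -0.0115, -0.1517] rows 1.3 1.4
```

Call:
jog_arm(series=[[-1,[0,-0.003,0.0],[0.095,-0.011,-0.15]],[-1,[0,-0.006,0.02],[0.095,-0.011,-0.15]],[-1,[0,-0.006,0.04],[0.095,-0.011,-0.15]],[-1,[0,-0.006,0.054],[0.095,-0.011,-0.15]],[-1,[0,-0.006,0.054],[0.095,-0.011,-0.15]]])

```text
time: 23.85
tool_pos: [0.4405, -0.1348, 0.1086]
tool_rot: [3.136, -0.006, -3.135]
contact_force: [-0.8, 0.4, -0.8]
opening: 0.0057
```

```bash
cat > chk.py <<'E'
from grip import *
import sys
def chk(tag,xy,z=.078):
    info(); rel([*xy,z],Rt(np.pi+.01))
    d=eyes.read_camera("side"); np.savez(f"{tag}_side.npz",**d); crop(d,245,180,325,260,7,f"pics/{tag}.png")
    p=status.observe()["tool_pos"]
    T=lambda P:np.round((proj(d,P)-[245,180]+.5)*7-.5,1)
    for o in (16,20,24):
      C=p+[0,-.003,-.03+o/1e3]; print(o,"pred bottom",T(C-[0,0,.03]),"L",T(C-[.03,0,0]),"R",T(C+[.03,0,0]))
E
python3 -c "
from chk import *
chk('p_s',(.443,-.138))"
```

```text
t 23.85 [ 0.4405 -0.1348  0.1086] [ 3.1357 -0.0057 -3.1353] q [-0.47  0.37  1.85  0.    0.92 -2.04] F [-0.8  0.4 -0.8] op 0.0057
shift [-0.0026, -0.0033, 0.0306] turn [0.0059, -0.0057, -0.0037] rows 0.7 0.1
16 pred bottom [241.2 413.6] L [158.3 366.7] R [320.5 328.6]
20 pred bottom [241.  404.9] L [157.9 357.7] R [320.5 319.6]
24 pred bottom [240.9 396.2] L [157.6 348.7] R [320.5 310.6]
```

Call:
jog_arm(series=[[-1,[-0.0036,-0.0033,0.01],[0.006,-0.0057,-0.004]],[-1,[-0.0036,-0.0033,0.02],[0.006,-0.0057,-0.004]],[-1,[-0.0036,-0.0033,0.03],[0.006,-0.0057,-0.004]],[-1,[-0.0036,-0.0033,0.038],[0.006,-0.0057,-0.004]],[-1,[-0.0036,-0.0033,0.044],[0.006,-0.0057,-0.004]],[-1,[-0.0036,-0.0033,0.048],[0.006,-0.0057,-0.004]],[-1,[-0.0036,-0.0033,0.048],[0.006,-0.0057,-0.004]]])

```text
time: 24.48
tool_pos: [0.4449, -0.1395, 0.0635]
tool_rot: [-3.138, 0.004, -3.133]
contact_force: [0.6, 5.7, -4.0]
opening: 0.0058
```

```bash
python3 -c "
from chk import *
chk('p2_s',(.444,-.138),.048)"
```

```text
t 24.48 [ 0.4449 -0.1395  0.0635] [-3.1381  0.0041 -3.1328] q [-0.47  0.45  1.9  -0.    0.79 -2.05] F [ 0.6  5.7 -4. ] op 0.0058
shift [0.0009, 0.0016, 0.0155] turn [-0.0035, 0.0041, -0.0013] rows 0.4 0.0
16 pred bottom [256.1 516.1] L [175.5 472.7] R [333.8 433.9]
20 pred bottom [256.  507.8] L [175.2 464.1] R [333.8 425.3]
24 pred bottom [255.9 499.5] L [174.9 455.5] R [333.9 416.8]
```

Call:
jog_arm(series=[[-1,[0,0.0015,0],[0,0,0]],[-1,[0,0.0015,0],[0,0,0]],[-1,[0,0.0015,0.004],[0,0,0]],[-1,[0,0.0015,0.006],[0,0,0]],[-1,[0,0.0015,0.006],[0,0,0]]])

```text
time: 24.95
tool_pos: [0.4452, -0.1391, 0.058]
tool_rot: [-3.136, 0.005, -3.133]
contact_force: [-0.2, 0.4, -1.0]
opening: 0.0057
```

Call:
jog_arm(series=[[-1,[0,0.0008,0.003],[0,0,0]],[-1,[0,0.0008,0.006],[0,0,0]],[-1,[0,0.0008,0.009],[0,0,0]],[-1,[0,0.0008,0.011],[0,0,0]],[-1,[0,0.0008,0.011],[0,0,0]]])

```text
time: 25.37
tool_pos: [0.4454, -0.1384, 0.0477]
tool_rot: [-3.136, 0.006, -3.133]
contact_force: [-3.4, 1.0, 10.2]
opening: 0.0055
```

Call:
jog_arm(series=[[-0.72,[0,0,-0.001],[0,0,0]],[-0.72,[0,0,-0.001],[0,0,0]],[-0.72,[0,0,-0.001],[0,0,0]],[-0.72,[0,0,-0.02],[0,0,0]],[-0.72,[0,0,-0.05],[0,0,0]],[-0.72,[0,0,-0.08],[0,0,0]],[0.0,[0,0,-0.11],[0,0,0]],[1,[0,0,-0.11],[0,0,0]]])

```text
time: 26.03
tool_pos: [0.4474, -0.1388, 0.1622]
tool_rot: [-3.132, 0.014, -3.132]
contact_force: [0.9, -1.1, 0.7]
opening: 0.0221
```

```bash
python3 -c "
from chk import *
chk('p3_s',(.444,-.138),.048)
for tx,z in((-.11,.12),(-.112,.026),(-.082,.026)):
    x,y=tray(tx,.102); print(x,y); rel([x,y,z],Rt(np.pi/2+TY)); print(ik(np.array([x,y,z]),Rt(np.pi/2+TY),[[.5,.4,2,0,.7,.5]]))
"
```

```text
t 26.03 [ 0.4474 -0.1388  0.1622] [-3.1319  0.014  -3.1325] q [-0.46  0.3   1.78 -0.    1.04 -2.04] F [ 0.9 -1.1  0.7] op 0.0221
shift [0.005, 0.002, 0.1142] turn [-0.0097, 0.014, -0.0009] rows 2.7 0.1
16 pred bottom [255.8 304.5] L [170.8 253.6] R [337.5 216.1]
20 pred bottom [255.6 295.3] L [170.5 244.1] R [337.5 206.6]
24 pred bottom [255.5 286.1] L [170.2 234.6] R [337.6 197.2]
0.3629835604352372 0.3323669955467473
shift [0.0795, 0.4718, 0.035] turn [0.0024, 0.0152, 1.5923] rows 11.5 12.7
(np.float64(4.9574191158583696e-29), array([5.84133047e-01, 4.00152200e-01, 1.76483753e+00, 1.41087615e-15,
       9.76602922e-01, 5.96633047e-01]))
0.3609837166832027 0.33239199489571075
shift [0.0826, 0.4726, 0.129] turn [0.0024, 0.0152, 1.5923] rows 11.9 12.7
(np.float64(3.3786675127437032e-18), array([5.86452265e-01, 5.44258385e-01, 1.85527641e+00, 6.77423128e-10,
       7.42057857e-01, 5.98952264e-01]))
0.39098137296372015 0.33201700466125944
shift [0.0526, 0.472, 0.1293] turn [0.0024, 0.0152, 1.5923] rows 11.8 12.7
(np.float64(5.590053665344827e-30), array([ 5.53177873e-01,  5.72445892e-01,  1.79385345e+00, -8.99846846e-16,
        7.75293313e-01,  5.65677873e-01]))
```

Call:
jog_arm(series=[[1,[0.08,0.472,0.0],[0,0.015,1.592]],[1,[0.08,0.472,0.0],[0,0.015,1.592]],[1,[0.08,0.472,0.0],[0,0.015,1.592]],[1,[0.08,0.472,0.0],[0,0.015,1.592]],[1,[0.08,0.472,0.0],[0,0.015,1.592]],[1,[0.08,0.472,0.0],[0,0.015,1.592]],[1,[0.08,0.472,0.0],[0,0.015,1.592]],[1,[0.08,0.472,0.0],[0,0.015,1.592]],[1,[0.08,0.472,0.0],[0,0.015,1.592]],[1,[0.08,0.472,0.0],[0,0.015,1.592]],[1,[0.08,0.472,0.0],[0,0.015,1.592]],[1,[0.08,0.472,0.0],[0,0.015,1.592]]])

```text
time: 27.08
tool_pos: [0.3705, 0.2789, 0.1534]
tool_rot: [-3.137, -0.002, 1.88]
contact_force: [0.2, 0.2, 0.4]
opening: 0.0919
```

```bash
python3 -c "
from chk import *
info()
for tx,z in((-.11,.12),(-.114,.026),(-.082,.026)):
    x,y=tray(tx,.102); rel([x,y,z],Rt(np.pi/2+TY))
"
```

```text
t 27.08 [0.3705 0.2789 0.1534] [-3.1367e+00 -1.9000e-03  1.8805e+00] q [0.48 0.31 1.79 0.   1.04 0.17] F [0.2 0.2 0.4] op 0.0919
shift [0.0532, 0.0094, 0.0335] turn [-0.0052, -0.0011, 0.3222] rows 1.5 2.6
shift [0.0543, 0.006, 0.1275] turn [-0.0052, -0.0011, 0.3222] rows 3.3 2.6
shift [0.0441, 0.0364, 0.1273] turn [-0.0052, -0.0011, 0.3222] rows 3.3 2.6
```

Call:
jog_arm(series=[[1,[0.054,0.006,0.02],[-0.005,0,0.322]],[1,[0.054,0.006,0.05],[-0.005,0,0.322]],[1,[0.054,0.006,0.08],[-0.005,0,0.322]],[1,[0.054,0.006,0.1],[-0.005,0,0.322]],[1,[0.054,0.006,0.1],[-0.005,0,0.322]]])

```text
time: 27.5
tool_pos: [0.3568, 0.3292, 0.0499]
tool_rot: [-3.135, 0.004, 1.565]
contact_force: [-1.3, -0.7, -0.7]
opening: 0.0915
```

```bash
python3 -c "
from chk import *
info()
for tx,z in((-.114,.026),(-.082,.026)):
    x,y=tray(tx,.102); rel([x,y,z],Rt(np.pi/2+TY))
d=eyes.read_camera('side'); crop(d,160,90,280,210,5,'pics/q_s.png')
"
```

```text
t 27.50 [0.3568 0.3292 0.0499] [-3.1346  0.0036  1.565 ] q [0.59 0.5  1.84 0.   0.8  0.59] F [-1.3 -0.7 -0.7] op 0.0915
shift [0.0033, 0.0023, 0.0239] turn [-0.007, 0.0037, 0.0066] rows 0.6 0.1
shift [0.0031, 0.0343, 0.0236] turn [-0.007, 0.0037, 0.0066] rows 1.0 0.1
```

Call:
jog_arm(series=[[1,[0.003,0.002,0.024],[-0.007,0.003,0.006]],[1,[0.003,0.002,0.024],[-0.007,0.003,0.006]],[1,[0.003,0.014,0.024],[-0.007,0.003,0.006]],[1,[0.003,0.022,0.024],[-0.007,0.003,0.006]],[1,[0.003,0.025,0.024],[-0.007,0.003,0.006]],[1,[0.003,0.028,0.024],[-0.007,0.003,0.006]],[1,[0.003,0.031,0.024],[-0.007,0.003,0.006]],[1,[0.003,0.034,0.024],[-0.007,0.003,0.006]],[1,[0.003,0.036,0.024],[-0.007,0.003,0.006]],[1,[0.003,0.036,0.024],[-0.007,0.003,0.006]]])

```text
time: 28.38
tool_pos: [0.3968, 0.3337, 0.0311]
tool_rot: [3.133, -0.005, 1.558]
contact_force: [0.2, -0.7, 1.0]
opening: 0.092
```

```bash
python3 -c "
from chk import *
info()
d=eyes.read_camera('side'); crop(d,160,90,280,210,5,'pics/q2_s.png')
"
```

```text
t 28.38 [0.3968 0.3337 0.0311] [ 3.1326 -0.0055  1.5576] q [ 0.55  0.57  1.78 -0.    0.78  0.56] F [ 0.2 -0.7  1. ] op 0.0920
```

Call:
jog_arm(series=[[1,[0,0.001,0.004],[0,0,0]],[1,[0,0.002,0.004],[0,0,0]],[1,[0,0.003,0.004],[0,0,0]],[1,[0,0.003,0.004],[0,0,0]]])

```text
time: 28.77
tool_pos: [0.3994, 0.3336, 0.0267]
tool_rot: [3.133, -0.005, 1.558]
contact_force: [-0.7, 0.6, 0.3]
opening: 0.0919
```

```bash
python3 -c "
from chk import *
info()
d=eyes.read_camera('side'); crop(d,160,90,280,210,5,'pics/q3_s.png')
"
```

```text
t 28.77 [0.3994 0.3336 0.0267] [ 3.1334 -0.005   1.5578] q [ 0.55  0.58  1.78 -0.    0.77  0.56] F [-0.7  0.6  0.3] op 0.0919
```

Call:
jog_arm(series=[[1,[0,0,0],[0,0,0]],[1,[0,0,0],[0,0,0]]])

```text
time: 28.98
tool_pos: [0.3994, 0.3337, 0.0269]
tool_rot: [3.133, -0.005, 1.558]
contact_force: [-1.1, 0.8, 1.5]
opening: 0.0918
```

```bash
python3 -c "
from chk import *
info()
d=eyes.read_camera('side'); crop(d,220,130,270,170,12,'pics/q4_s.png')
d=eyes.read_camera('top'); crop(d,150,200,260,250,7,'pics/q4_t.png')
"
```

```text
t 28.98 [0.3994 0.3337 0.0269] [ 3.1331 -0.0052  1.5578] q [ 0.55  0.58  1.78 -0.    0.77  0.56] F [-1.1  0.8  1.5] op 0.0918
```

Call:
jog_arm(series=[[1,[0,-0.01,0],[0,0,0]],[1,[0,-0.03,0],[0,0,0]],[1,[0,-0.035,-0.03],[0,0,0]],[1,[-0.04,-0.035,-0.07],[0,0,0]],[1,[-0.08,-0.035,-0.09],[0,0,0]],[1,[-0.12,-0.035,-0.1],[0,0,0]],[1,[-0.16,-0.035,-0.1],[0,0,0]],[1,[-0.2,-0.035,-0.1],[0,0,0]],[1,[-0.24,-0.03,-0.1],[0,0,0]],[0,[-0.27,-0.01,-0.1],[0,0,0]],[-0.4,[-0.27,-0.01,-0.1],[0,0,0]]])

```text
time: 30.0
tool_pos: [0.3869, 0.0587, 0.1259]
tool_rot: [3.13, -0.004, 1.552]
contact_force: [0.8, -0.7, 0.2]
opening: 0.0829
```

```bash
python3 -c "
from lean import *
lean('r')
d=dict(np.load('r_side.npz')); crop(d,220,130,270,170,12,'pics/r2_s.png')
"
```

```text
t 30.00 [0.3869 0.0587 0.1259] [ 3.1299 -0.0038  1.5524] q [-0.05  0.22  2.02  0.01  0.89 -0.03] F [ 0.8 -0.7  0.2] op 0.0829
-0.102 none
-0.034 5 [-1.0641289  -0.20034265  0.57468458] lean deg 47.27717679676708 rms 0.0025684299589231047
[[0.47, 0.216, 0.031], [0.473, 0.216, 0.032], [0.476, 0.173, 0.034], [0.473, 0.173, 0.036]] x range 0.47002863487485036 0.4761704641831759
0.034 13 [-0.29930313 -0.24787104  0.23481781] lean deg 21.236923909666668 rms 0.0026694064318706595
[[0.46, 0.243, 0.035], [0.457, 0.242, 0.036], [0.463, 0.242, 0.037], [0.469, 0.242, 0.039]] x range 0.4544093610506819 0.4764913651255002
0.102 119 [-0.57620837 -0.05551397  0.33476612] lean deg 30.06553724984605 rms 0.002146597778426198
[[0.477, 0.313, 0.047], [0.468, 0.322, 0.047], [0.471, 0.322, 0.047], [0.474, 0.31, 0.048]] x range 0.46778831793524966 0.506960732330979
```

```bash
python3 - <<'E'
from grip import *
info()
t,R,rim=grippose(.102,np.radians(61),np.radians(31),.026)
z,n,x=[R.apply(v) for v in ([0,0,1],[0,1,0],[1,0,0])]
t=t+.002*x; h=t-.09*z-.003*n; print(t,h); rel(h,R); print(ik(t,R,[[-.3,.5,2.2,1.5,.6,-1.8]]),ik(h,R,[[-.3,.5,2.2,1.5,.6,-1.8]]))
for s in(-1,1): print(np.round(t-.066*z-.095*n+s*.037*x,3),np.round(t-.066*z+.095*n+s*.037*x,3))
E
```

```text
t 30.10 [0.3851 0.0621 0.1254] [ 3.1331 -0.0053  1.5534] q [-0.04  0.22  2.02  0.01  0.89 -0.03] F [-0.1  0.6  0.4] op 0.0746
[0.48207144 0.33053247 0.03559273] [0.44147064 0.28468296 0.10161088]
shift [0.2234, 0.0523, 0.0254] turn [-0.4836, 0.5258, -0.1406] rows 5.5 5.8
(np.float64(3.658431878739517e-19), array([ 0.24671734,  0.58716872,  2.17608647,  2.08108752,  0.46502247,
       -1.88419869])) (np.float64(5.481029286865206e-22), array([ 0.13985964,  0.36484638,  2.27953871,  1.73114085,  0.46877848,
       -1.60128029]))
[0.38  0.266 0.022] [0.546 0.264 0.114]
[0.362 0.33  0.056] [0.528 0.328 0.148]
```

Call:
jog_arm(series=[[-0.39,[0.02,0.02,-0.01],[-0.48,0.526,-0.14]],[-0.39,[0.04,0.03,-0.02],[-0.48,0.526,-0.14]],[-0.39,[0.06,0.04,-0.02],[-0.48,0.526,-0.14]],[-0.39,[0.08,0.05,-0.02],[-0.48,0.526,-0.14]],[-0.39,[0.1,0.05,-0.02],[-0.48,0.526,-0.14]],[-0.39,[0.12,0.052,-0.02],[-0.48,0.526,-0.14]],[-0.39,[0.16,0.052,-0.01],[-0.48,0.526,-0.14]],[-0.39,[0.2,0.052,0.01],[-0.48,0.526,-0.14]],[-0.39,[0.223,0.052,0.025],[-0.48,0.526,-0.14]],[-0.39,[0.223,0.052,0.025],[-0.48,0.526,-0.14]],[-0.39,[0.223,0.052,0.025],[-0.48,0.526,-0.14]]])

```text
time: 31.02
tool_pos: [0.4357, 0.2914, 0.0994]
tool_rot: [2.578, -0.472, 1.848]
contact_force: [-1.2, 0.2, -0.0]
opening: 0.0278
```

```bash
python3 - <<'E'
from grip import *
info()
t,R,rim=grippose(.102,np.radians(61),np.radians(31),.026)
z,n,x=[R.apply(v) for v in ([0,0,1],[0,1,0],[1,0,0])]
t=t+.002*x; rel(t-.003*n-.04*z,R); rel(t-.003*n,R)
d=eyes.read_camera('side'); crop(d,190,100,290,200,6,'pics/s_s.png')
E
```

```text
t 31.02 [0.4357 0.2914 0.0994] [ 2.578  -0.4715  1.8481] q [ 0.16  0.37  2.28  1.73  0.46 -1.58] F [-1.2  0.2 -0. ] op 0.0278
shift [-0.0065, 0.0068, 0.0472] turn [-0.0133, -0.0066, 0.0025] rows 1.2 0.1
shift [-0.0068, 0.0074, 0.0872] turn [-0.0133, -0.0066, 0.0025] rows 2.1 0.1
```

Call:
jog_arm(series=[[-0.39,[-0.0066,0.007,0.02],[-0.013,-0.006,0]],[-0.39,[-0.0066,0.007,0.045],[-0.013,-0.006,0]],[-0.39,[-0.0066,0.007,0.062],[-0.013,-0.006,0]],[-0.39,[-0.0066,0.007,0.077],[-0.013,-0.006,0]],[-0.39,[-0.0066,0.007,0.086],[-0.013,-0.006,0]],[-0.39,[-0.0066,0.007,0.086],[-0.013,-0.006,0]]])

```text
time: 31.57
tool_pos: [0.4877, 0.3272, 0.0415]
tool_rot: [2.548, -0.469, 1.848]
contact_force: [10.8, 9.9, 1.2]
opening: 0.0279
```

```bash
python3 - <<'E'
from grip import *
info()
t,R,rim=grippose(.102,np.radians(61),np.radians(31),.026)
z,n,x=[R.apply(v) for v in ([0,0,1],[0,1,0],[1,0,0])]
t=t+.002*x; rel(t,R)
d=eyes.read_camera('side'); crop(d,190,100,290,200,6,'pics/s2_s.png')
E
```

```text
t 31.57 [0.4877 0.3272 0.0415] [ 2.5483 -0.4685  1.8477] q [ 0.24  0.58  2.17  2.09  0.47 -1.9 ] F [10.8  9.9  1.2] op 0.0279
shift [0.0016, -0.0079, 0.0037] turn [0.0166, -0.004, 0.0038] rows 0.2 0.1
```

Call:
jog_arm(series=[[-0.39,[0.001,-0.004,0.001],[0,0,0]],[-0.39,[0.001,-0.006,0.002],[0,0,0]],[-0.39,[0.001,-0.006,0.002],[0,0,0]]])

```text
time: 31.87
tool_pos: [0.487, 0.328, 0.0407]
tool_rot: [2.54, -0.468, 1.846]
contact_force: [16.5, -2.7, 17.2]
opening: 0.0279
```

```bash
python3 - <<'E'
from grip import *
info()
t,R,rim=grippose(.102,np.radians(61),np.radians(31),.026)
z,n,x=[R.apply(v) for v in ([0,0,1],[0,1,0],[1,0,0])]
t=t+.002*x; rel(t,R)
E
```

```text
t 31.87 [0.487  0.328  0.0407] [ 2.5402 -0.4681  1.8465] q [ 0.24  0.59  2.18  2.13  0.48 -1.94] F [16.5 -2.7 17.2] op 0.0279
shift [0.0011, -0.0068, 0.0029] turn [0.0252, -0.003, 0.003] rows 0.2 0.2
```

```bash
python3 - <<'E'
from grip import *
d=eyes.read_camera('side'); crop(d,222,138,262,168,16,'pics/s3_s.png'); w=world(d)
st=status.observe(); p=st["tool_pos"];R=Ro.from_euler("xyz",st["tool_rot"])
T=lambda v:np.round((proj(d,p+R.apply(v))-[222,138]+.5)*16-.5)
for v in ([0,.014,0],[0,-.014,0],[0,.014,-.03],[0,-.014,-.03],[-.0095,.014,0],[-.0095,-.014,0]): print(v,T(v),np.round(p+R.apply(v),3))
E
```

```text
[0, 0.014, 0] [432. 273.] [0.499 0.328 0.048]
[0, -0.014, 0] [324. 351.] [0.475 0.328 0.034]
[0, 0.014, -0.03] [385. 224.] [0.486 0.312 0.07 ]
[0, -0.014, -0.03] [275. 304.] [0.462 0.313 0.056]
[-0.0095, 0.014, 0] [455. 307.] [0.501 0.319 0.044]
[-0.0095, -0.014, 0] [346. 385.] [0.477 0.32  0.029]
```

Call:
jog_arm(series=[[-0.39,[0,0.003,0],[0,0,0]],[-0.55,[0,0.004,0],[0,0,0]],[-0.7,[0,0.004,0],[0,0,0]],[-0.8,[0,0.004,0],[0,0,0]],[-1,[0,0.003,0],[0,0,0]],[-1,[0,0.003,0],[0,0,0]],[-1,[0,0.003,0],[0,0,0]]])

```text
time: 32.5
tool_pos: [0.4818, 0.3274, 0.0371]
tool_rot: [2.556, -0.466, 1.845]
contact_force: [-1.6, 4.2, 6.8]
opening: 0.0099
```

```bash
python3 - <<'E'
from grip import *
info()
d=eyes.read_camera('side'); crop(d,222,138,262,168,16,'pics/s4_s.png'); w=world(d)
E
```

```text
t 32.50 [0.4818 0.3274 0.0371] [ 2.5564 -0.4656  1.845 ] q [ 0.25  0.59  2.18  2.11  0.47 -1.92] F [-1.6  4.2  6.8] op 0.0099
```

Call:
jog_arm(series=[[-1,[0,0,0],[0,0,0]],[-1,[0,0.001,-0.002],[0,0,0]],[-1,[0,0.002,-0.004],[0,0,0]],[-1,[0,0.002,-0.004],[0,0,0]]], squeeze=35)

```text
time: 32.88
tool_pos: [0.4823, 0.3248, 0.0412]
tool_rot: [2.556, -0.465, 1.844]
contact_force: [-1.0, 0.4, 7.1]
opening: 0.008
```

Call:
jog_arm(series=[[-1,[0,0.001,-0.003],[0,0,0]],[-1,[0,0.002,-0.006],[0,0,0]],[-1,[0,0.003,-0.009],[0,0,0]],[-1,[0,0.003,-0.01],[0,0,0]],[-1,[0,0.003,-0.01],[0,0,0]]])

```text
time: 33.3
tool_pos: [0.4794, 0.3199, 0.0488]
tool_rot: [2.559, -0.465, 1.844]
contact_force: [1.2, 7.7, -1.5]
opening: 0.0054
```

```bash
python3 - <<'E'
from grip import *
info()
d=eyes.read_camera('side'); crop(d,212,130,262,168,13,'pics/s5_s.png'); w=world(d)
E
```

```text
t 33.30 [0.4794 0.3199 0.0488] [ 2.5593 -0.4647  1.8443] q [ 0.23  0.55  2.19  2.04  0.46 -1.85] F [ 1.2  7.7 -1.5] op 0.0054
```

Call:
jog_arm(series=[[-1,[0.007,0.001,-0.01],[0,0,0]],[-1,[0.018,0.001,-0.03],[0,0,0]],[-1,[0.03,0.001,-0.05],[0,0,0]],[-1,[0.03,0.001,-0.08],[0,0,0]],[-1,[0.03,0.001,-0.1],[0,0,0]],[-1,[0.03,0.001,-0.1],[0,0,0]]])

```text
time: 33.85
tool_pos: [0.4293, 0.2928, 0.1386]
tool_rot: [2.559, -0.461, 1.841]
contact_force: [0.7, 0.7, -0.3]
opening: 0.0057
```

```bash
python3 - <<'E'
from grip import *
info()
d=eyes.read_camera('side'); crop(d,190,110,310,230,5,"pics/t_s.png")
rel([.443,-.171,.17],Rt(np.pi+.01)); rel([.43,.25,.2],Rt(np.pi+.01))
E
```

```text
t 33.85 [0.4293 0.2928 0.1386] [ 2.5587 -0.4613  1.8415] q [ 0.18  0.26  2.26  1.54  0.43 -1.34] F [ 0.7  0.7 -0.3] op 0.0057
shift [-0.3892, 0.0332, -0.2532] turn [0.792, -0.0072, -1.3822] rows 11.2 12.7
shift [-0.0095, 0.031, -0.0684] turn [0.792, -0.0072, -1.3822] rows 1.8 12.7
```

Call:
jog_arm(series=[[-1,[-0.01,0.031,-0.065],[0.792,-0.007,-1.382]],[-1,[-0.04,0.031,-0.085],[0.792,-0.007,-1.382]],[-1,[-0.075,0.031,-0.105],[0.792,-0.007,-1.382]],[-1,[-0.11,0.031,-0.125],[0.792,-0.007,-1.382]],[-1,[-0.145,0.031,-0.14],[0.792,-0.007,-1.382]],[-1,[-0.18,0.031,-0.155],[0.792,-0.007,-1.382]],[-1,[-0.215,0.032,-0.17],[0.792,-0.007,-1.382]],[-1,[-0.25,0.032,-0.19],[0.792,-0.007,-1.382]],[-1,[-0.285,0.032,-0.205],[0.792,-0.007,-1.382]],[-1,[-0.32,0.032,-0.22],[0.792,-0.007,-1.382]],[-1,[-0.355,0.033,-0.24],[0.792,-0.007,-1.382]],[-1,[-0.389,0.033,-0.253],[0.792,-0.007,-1.382]]])

```text
time: 34.9
tool_pos: [0.4425, -0.1336, 0.1709]
tool_rot: [3.014, -0.019, 2.945]
contact_force: [0.2, 1.6, -1.3]
opening: 0.0055
```

```bash
python3 -c "
from chk import *
info(); rel([.441,-.171,.12],Rt(np.pi+.01))"
```

```text
t 34.90 [ 0.4425 -0.1336  0.1709] [ 3.0137 -0.0193  2.9452] q [-0.54  0.31  1.75  0.12  1.15 -1.97] F [ 0.2  1.6 -1.3] op 0.0055
shift [-0.0068, -0.0432, 0.0456] turn [0.1294, -0.006, -0.2073] rows 1.5 2.0
```

Call:
jog_arm(series=[[-1,[0,-0.02,0.0],[0.129,-0.006,-0.207]],[-1,[-0.004,-0.032,0.01],[0.129,-0.006,-0.207]],[-1,[-0.006,-0.04,0.03],[0.129,-0.006,-0.207]],[-1,[-0.006,-0.04,0.045],[0.129,-0.006,-0.207]],[-1,[-0.006,-0.04,0.045],[0.129,-0.006,-0.207]],[-1,[-0.006,-0.04,0.045],[0.129,-0.006,-0.207]]])

```text
time: 35.4
tool_pos: [0.4398, -0.1652, 0.1208]
tool_rot: [3.138, -0.002, -3.137]
contact_force: [0.1, -0.8, -0.9]
opening: 0.0053
```

```bash
python3 -c "
from chk import *
chk('u_s',(.444,-.171),.09)
"
```

```text
t 35.40 [ 0.4398 -0.1652  0.1208] [ 3.1378e+00 -1.7000e-03 -3.1374e+00] q [-0.52  0.37  1.82  0.    0.96 -2.1 ] F [ 0.1 -0.8 -0.9] op 0.0053
shift [-0.0042, -0.0059, 0.0308] turn [0.0038, -0.0017, -0.0058] rows 0.8 0.1
16 pred bottom [267.7 441. ] L [183.  393.5] R [349.5 353.8]
20 pred bottom [267.5 432.1] L [182.7 384.3] R [349.5 344.6]
24 pred bottom [267.4 423.2] L [182.4 375. ] R [349.6 335.5]
```

Call:
jog_arm(series=[[-1,[0.0,-0.003,0.01],[0.004,-0.002,-0.006]],[-1,[0.0,-0.005,0.025],[0.004,-0.002,-0.006]],[-1,[0.0,-0.005,0.034],[0.004,-0.002,-0.006]],[-1,[0.0,-0.005,0.034],[0.004,-0.002,-0.006]],[-1,[0.0,-0.005,0.034],[0.004,-0.002,-0.006]]])

```text
time: 35.87
tool_pos: [0.4403, -0.1709, 0.0884]
tool_rot: [-3.139, 0.003, -3.132]
contact_force: [0.5, 0.3, 0.1]
opening: 0.0058
```

```bash
python3 -c "
from chk import *
chk('u2_s',(.4398,-.171),.07)
"
```

```text
t 35.87 [ 0.4403 -0.1709  0.0884] [-3.1388e+00  2.8000e-03 -3.1320e+00] q [-0.53  0.41  1.85 -0.    0.87 -2.11] F [0.5 0.3 0.1] op 0.0058
shift [0.0005, 0.0, 0.0184] turn [-0.0028, 0.0028, -0.0004] rows 0.4 0.0
16 pred bottom [274.4 522.2] L [191.1 477.4] R [355.1 437. ]
20 pred bottom [274.3 513.7] L [190.8 468.5] R [355.2 428.2]
24 pred bottom [274.2 505.1] L [190.5 459.6] R [355.3 419.3]
```

Aligned; lower into the slot.

Call:
jog_arm(series=[[-1,[0,0,0.008],[0,0,0]],[-1,[0,0,0.014],[0,0,0]],[-1,[0,0,0.018],[0,0,0]],[-1,[0,0,0.022],[0,0,0]],[-1,[0,0,0.024],[0,0,0]],[-1,[0,0,0.024],[0,0,0]]])

```text
time: 36.42
tool_pos: [0.4399, -0.171, 0.0637]
tool_rot: [-3.139, 0.002, -3.132]
contact_force: [-0.6, 0.6, -1.0]
opening: 0.0055
```

```bash
python3 -c "
from chk import *
info()
d=eyes.read_camera('side'); crop(d,255,195,335,275,7,'pics/u3_s.png')
"
```

```text
t 36.42 [ 0.4399 -0.171   0.0637] [-3.1389e+00  2.0000e-03 -3.1321e+00] q [-0.53  0.46  1.88 -0.    0.81 -2.11] F [-0.6  0.6 -1. ] op 0.0055
```

In the slot with no contact; continue to the rods.

Call:
jog_arm(series=[[-1,[0,0,0.004],[0,0,0]],[-1,[0,0,0.007],[0,0,0]],[-1,[0,0,0.01],[0,0,0]],[-1,[0,0,0.012],[0,0,0]],[-1,[0,0,0.012],[0,0,0]]])

```text
time: 36.88
tool_pos: [0.4407, -0.1719, 0.0543]
tool_rot: [-3.137, 0.005, -3.132]
contact_force: [-5.5, 0.8, 23.2]
opening: 0.0053
```

Call:
jog_arm(series=[[-1,[0,0.0005,-0.002],[0,0,0]],[-0.72,[0,0.0005,-0.002],[0,0,0]],[-0.72,[0,0.0005,-0.002],[0,0,0]],[-0.72,[0,0.0005,-0.002],[0,0,0]],[-0.72,[0,0,-0.02],[0,0,0]],[-0.72,[0,0,-0.05],[0,0,0]],[-0.72,[0,0,-0.08],[0,0,0]],[0.5,[0,0.03,-0.11],[0,0,0]],[0.5,[0,0.05,-0.13],[0,0,0]],[0.5,[0.1,0.07,-0.15],[0,0,0]]])

```text
time: 37.72
tool_pos: [0.4046, -0.1129, 0.193]
tool_rot: [-3.136, 0.012, -3.13]
contact_force: [-1.6, -1.8, 1.1]
opening: 0.0285
```

```bash
python3 -c "
from chk import *
info()
for n in ('side','top'):
    d=eyes.read_camera(n); np.savez(f'v_{n}.npz',**d)
    if n=='side': crop(d,245,180,385,280,5,'pics/v_s.png')
    else: crop(d,270,160,370,260,6,'pics/v_t.png')
"
```

```text
t 37.72 [ 0.4046 -0.1129  0.193 ] [-3.1355  0.012  -3.13  ] q [-0.45  0.18  1.85 -0.    1.1  -2.04] F [-1.6 -1.8  1.1] op 0.0285
```

```bash
python3 - <<'E'
from grip import *
t=dict(np.load("v_top.npz"));s=dict(np.load("v_side.npz"))
A=lambda x,y:(270+(x+.5)/6-.5,160+(y+.5)/6-.5); B=lambda x,y:(245+(x+.5)/5-.5,180+(y+.5)/5-.5)
for p in((87,158),(252,134.5),(418,111)): print("top",np.round(ray(t,*A(*p),.004),4))
for p in((380,187),(466,272)): print("side",np.round(ray(s,*B(*p),.002),4),np.round(ray(s,*B(*p),.004),4))
# blue mask
for n,c,(u0,v0,u1,v1) in (("top",t,(275,165,350,200)),):
    im=c["img"].astype(int); m=((im[...,2]-im[...,0])>4).astype(np.uint8); mm=np.zeros_like(m); mm[v0:v1,u0:u1]=m[v0:v1,u0:u1]
    cs,_=cv2.findContours(mm,0,1); c0=max(cs,key=cv2.contourArea); R=cv2.minAreaRect(c0); print(R,[np.round(ray(t,*p,.01),4) for p in cv2.boxPoints(R)],np.round(ray(t,*R[0],.008),4))
# side corners of bar top edges: z=.016
for p in((340,178),(404,155),(542,385),(609,352)): print("side corner",np.round(ray(s,*B(*p),.016),4))
E
```

```text
top [ 0.6103 -0.0171  0.004 ]
top [ 0.6234 -0.1036  0.004 ]
top [ 0.6366 -0.1908  0.004 ]
side [ 0.6102 -0.0178  0.002 ] [ 0.6091 -0.0201  0.004 ]
side [ 0.6229 -0.1045  0.002 ] [ 0.6218 -0.1066  0.004 ]
((311.5400085449219, 181.28001403808594), (13.717872619628906, 61.8011360168457), 81.8698959350586) [array([ 0.6315, -0.0041,  0.01  ]), array([ 0.6609, -0.1962,  0.01  ]), array([ 0.6175, -0.2018,  0.01  ]), array([ 0.5883, -0.0105,  0.01  ])] [ 0.6249 -0.1032  0.008 ]
side corner [ 0.5844 -0.0187  0.016 ]
side corner [ 0.6274 -0.0115  0.016 ]
side corner [ 0.6115 -0.2138  0.016 ]
side corner [ 0.6551 -0.2035  0.016 ]
```

```bash
python3 - <<'E'
from grip import *
info(); R=Rt(np.pi/2+.15)
rel([.6228,-.1048,.10],R); rel([.6228,-.1048,.18],R); print(ik(np.array([.6228,-.1048,.004]),R,[[-.3,.8,1.4,0,.9,-.5]]))
E
```

```text
t 37.82 [ 0.3954 -0.1109  0.1904] [-3.1392e+00  6.0000e-04 -3.1302e+00] q [-0.46  0.17  1.87 -0.    1.1  -2.04] F [-0.6 -0.2 -0.3] op 0.0363
shift [-0.2274, 0.0037, 0.0906] turn [-0.0015, 0.0022, 1.4322] rows 5.9 11.5
shift [-0.2274, 0.0035, 0.0106] turn [-0.0015, 0.0022, 1.4322] rows 5.5 11.5
(np.float64(2.123815165792065e-28), array([-2.89064199e-01,  7.64111552e-01,  1.45214486e+00, -3.09020294e-15,
        9.25336243e-01, -4.39064199e-01]))
```

Call:
jog_arm(series=[[0.7,[-0.227,0.004,0.0],[0,0,1.432]],[0.7,[-0.227,0.004,0.0],[0,0,1.432]],[0.7,[-0.227,0.004,0.0],[0,0,1.432]],[0.7,[-0.227,0.004,0.0],[0,0,1.432]],[0.7,[-0.227,0.004,0.0],[0,0,1.432]],[0.7,[-0.227,0.004,0.01],[0,0,1.432]],[0.7,[-0.227,0.004,0.05],[0,0,1.432]],[0.7,[-0.227,0.004,0.09],[0,0,1.432]],[0.7,[-0.227,0.004,0.09],[0,0,1.432]],[0.7,[-0.227,0.004,0.09],[0,0,1.432]],[0.7,[-0.227,0.004,0.09],[0,0,1.432]],[0.7,[-0.227,0.004,0.09],[0,0,1.432]]])

```text
time: 38.82
tool_pos: [0.6262, -0.1074, 0.0989]
tool_rot: [3.141, 0.003, 1.712]
contact_force: [0.6, 0.0, 0.2]
opening: 0.0779
```

Call:
jog_arm(series=[[0.7,[0,0,0],[0,0,0]],[0.7,[0,0,0],[0,0,0]]])

```text
time: 38.98
tool_pos: [0.6263, -0.1074, 0.0997]
tool_rot: [3.14, 0.003, 1.721]
contact_force: [-0.1, -0.9, -0.5]
opening: 0.078
```

```bash
python3 - <<'E'
from grip import *
info(); R=Rt(np.pi/2+.15)
rel([.6228,-.1048,.03],R); rel([.6228,-.1048,.004],R)
d=eyes.read_camera("side"); np.savez("w_side.npz",**d); crop(d,285,150,405,270,5,"pics/w_s.png")
E
```

```text
t 38.98 [ 0.6263 -0.1074  0.0997] [3.1402e+00 3.1000e-03 1.7210e+00] q [-0.29  0.65  1.37 -0.    1.12 -0.44] F [-0.1 -0.9 -0.5] op 0.0780
shift [0.0033, -0.0031, 0.0697] turn [0.0014, 0.0031, 0.0002] rows 1.7 0.0
shift [0.0034, -0.0032, 0.0957] turn [0.0014, 0.0031, 0.0002] rows 2.3 0.0
```

Call:
jog_arm(series=[[0.7,[0.0033,-0.003,0.03],[0.0014,0.003,0]],[0.7,[0.0033,-0.003,0.065],[0.0014,0.003,0]],[0.7,[0.0033,-0.003,0.085],[0.0014,0.003,0]],[0.7,[0.0033,-0.003,0.095],[0.0014,0.003,0]],[0.7,[0.0033,-0.003,0.095],[0.0014,0.003,0]]])

```text
time: 39.45
tool_pos: [0.6217, -0.1044, 0.003]
tool_rot: [-3.138, -0.001, 1.72]
contact_force: [-0.1, -0.1, 0.8]
opening: 0.0779
```

```bash
python3 - <<'E'
from grip import *
info(); R=Rt(np.pi/2+.15); rel([.6228,-.1048,.004],R)
d=eyes.read_camera("side"); crop(d,285,150,405,270,5,"pics/w2_s.png")
E
```

```text
t 39.45 [ 0.6217 -0.1044  0.003 ] [-3.1383e+00 -1.4000e-03  1.7200e+00] q [-0.29  0.77  1.45 -0.    0.93 -0.44] F [-0.1 -0.1  0.8] op 0.0779
shift [-0.0006, 0.001, -0.001] turn [-0.0033, -0.0014, -0.0007] rows 0.0 0.0
```

Call:
jog_arm(series=[[-0.1,[0,0,-0.001],[0,0,0]],[-0.3,[0,0,-0.001],[0,0,0]],[-0.5,[0,0,-0.001],[0,0,0]],[-0.5,[0,0,-0.001],[0,0,0]],[-0.5,[0,0,-0.001],[0,0,0]]], squeeze=40)

```text
time: 39.92
tool_pos: [0.6236, -0.1048, 0.0074]
tool_rot: [3.139, 0.001, 1.719]
contact_force: [-1.0, -0.1, 0.9]
opening: 0.0495
```

Call:
jog_arm(series=[[-0.6,[0,0,0.002],[0,0,0]],[-0.6,[0,0,0.002],[0,0,0]],[-0.6,[0,0,0.002],[0,0,0]]])

```text
time: 40.17
tool_pos: [0.6237, -0.1049, 0.0059]
tool_rot: [3.139, 0.001, 1.719]
contact_force: [-1.5, -0.3, 7.6]
opening: 0.0437
```

```bash
python3 - <<'E'
from grip import *
info(); 
for n in('side','top'):
    d=eyes.read_camera(n); np.savez(f"x_{n}.npz",**d)
    if n=='side': crop(d,285,150,405,270,5,"pics/x_s.png")
R=Rt(np.pi/2+.0085); p=status.observe()["tool_pos"]
rel([p[0],p[1],.17],Rt(np.pi/2+.15)); rel([.441,-.119,.17],R)
E
```

```text
t 40.17 [ 0.6237 -0.1049  0.0059] [3.1392e+00 1.3000e-03 1.7192e+00] q [-0.29  0.76  1.45 -0.    0.93 -0.44] F [-1.5 -0.3  7.6] op 0.0437
shift [-0.0002, 0.0004, -0.1641] turn [0.0024, 0.0013, -0.0016] rows 3.9 0.0
shift [0.0128, -0.1824, -0.1646] turn [0.0025, 0.0011, 0.1399] rows 5.9 1.1
```

Call:
jog_arm(series=[[-0.6,[0,0,-0.03],[0,0,0]],[-0.6,[0,0,-0.07],[0,0,0]],[-0.6,[0,0,-0.11],[0,0,0]],[-0.6,[0,0,-0.15],[0,0,0]],[-0.6,[0.003,-0.04,-0.16],[0,0,0.04]],[-0.6,[0.006,-0.08,-0.163],[0,0,0.08]],[-0.6,[0.009,-0.12,-0.163],[0,0,0.12]],[-0.6,[0.0128,-0.155,-0.163],[0.002,0.001,0.14]],[-0.6,[0.0128,-0.175,-0.163],[0.002,0.001,0.14]],[-0.6,[0.0128,-0.182,-0.163],[0.002,0.001,0.14]],[-0.6,[0.0128,-0.182,-0.163],[0.002,0.001,0.14]],[-0.6,[0.0128,-0.182,-0.163],[0.002,0.001,0.14]]])

```text
time: 41.27
tool_pos: [0.4421, -0.1192, 0.1677]
tool_rot: [3.141, 0.0, 1.579]
contact_force: [-0.5, 0.3, -2.2]
opening: 0.0436
```

```bash
python3 - <<'E'
from grip import *
info(); rel([.441,-.119,.13],Rt(np.pi/2+.0085))
d=eyes.read_camera("side"); np.savez("y_side.npz",**d); crop(d,215,130,335,280,4,"pics/y_s.png")
d=eyes.read_camera("top"); np.savez("y_top.npz",**d); crop(d,270,190,370,270,7,"pics/y_t.png")
E
```

```text
t 41.27 [ 0.4421 -0.1192  0.1677] [3.141  0.     1.5786] q [-0.43  0.28  1.79  0.    1.07 -0.44] F [-0.5  0.3 -2.2] op 0.0436
shift [0.0002, -0.0012, 0.0377] turn [0.0006, 0.0, -0.0007] rows 0.9 0.0
```

```bash
python3 - <<'E'
from grip import *
t=dict(np.load("y_top.npz"));s=dict(np.load("y_side.npz"))
A=lambda x,y:(270+(x+.5)/7-.5,190+(y+.5)/7-.5); B=lambda x,y:(215+(x+.5)/4-.5,130+(y+.5)/4-.5)
zt=.1677-.006+.004
print("top +y hole",np.round(ray(t,*A(132,320),zt),4), "expect",.4421-.0007,-.1192+.088)
for p in((300,375),(245,289)): print("side",np.round(ray(s,*B(*p),zt-.001),4))
crop(t,280,220,305,250,20,"pics/y2_t.png"); crop(s,260,190,310,235,14,"pics/y2_s.png")
E
```

```text
top +y hole [ 0.4425 -0.0297  0.1657] expect 0.4414 -0.031200000000000006
side [ 0.443  -0.2081  0.1647]
side [ 0.4418 -0.119   0.1647]
```

Call:
jog_arm(series=[[-0.6,[0.0002,-0.0014,0.02],[0,0,0]],[-0.6,[0.0002,-0.0014,0.042],[0,0,0]],[-0.6,[0.0002,-0.0014,0.055],[0,0,0]],[-0.6,[0.0002,-0.0014,0.055],[0,0,0]],[-0.6,[0.0002,-0.0014,0.055],[0,0,0]]])

```text
time: 41.78
tool_pos: [0.4403, -0.1185, 0.1119]
tool_rot: [-3.139, -0.001, 1.58]
contact_force: [-0.6, 0.1, -2.1]
opening: 0.0433
```

```bash
python3 - <<'E'
from grip import *
info(); rel([.4407,-.119,.095],Rt(np.pi/2+.0085))
s=eyes.read_camera("side"); crop(s,250,190,310,250,10,"pics/z_s.png")
t=eyes.read_camera("top"); crop(t,280,220,305,250,20,"pics/z_t.png")
E
```

```text
t 41.78 [ 0.4403 -0.1185  0.1119] [-3.1394e+00 -1.1000e-03  1.5797e+00] q [-0.43  0.36  1.87  0.    0.92 -0.44] F [-0.6  0.1 -2.1] op 0.0433
shift [-0.0005, 0.0005, 0.0169] turn [-0.0022, -0.0011, 0.0004] rows 0.4 0.0
```

Call:
jog_arm(series=[[-0.6,[-0.0003,0.0003,0.004],[0,0,0]],[-0.6,[-0.0003,0.0003,0.008],[0,0,0]],[-0.6,[-0.0003,0.0003,0.012],[0,0,0]],[-0.6,[-0.0003,0.0003,0.016],[0,0,0]],[-0.6,[-0.0003,0.0003,0.016],[0,0,0]]])

```text
time: 42.3
tool_pos: [0.4396, -0.1188, 0.0957]
tool_rot: [-3.14, -0.001, 1.579]
contact_force: [1.0, 0.3, -1.6]
opening: 0.0433
```

```bash
python3 - <<'E'
from grip import *
info()
s=eyes.read_camera("side"); crop(s,250,190,310,250,10,"pics/z2_s.png")
t=eyes.read_camera("top"); crop(t,280,220,305,250,20,"pics/z2_t.png")
E
```

```text
t 42.30 [ 0.4396 -0.1188  0.0957] [-3.1398e+00 -8.0000e-04  1.5790e+00] q [-0.43  0.38  1.89 -0.    0.88 -0.44] F [ 1.   0.3 -1.6] op 0.0433
```

Call:
jog_arm(series=[[-0.6,[0,0.0006,0.004],[0,0,0]],[-0.6,[0,0.0006,0.008],[0,0,0]],[-0.6,[0,0.0006,0.012],[0,0,0]],[-0.6,[0,0.0006,0.016],[0,0,0]],[-0.6,[0,0.0006,0.018],[0,0,0]],[-0.6,[0,0.0006,0.018],[0,0,0]]])

```text
time: 42.9
tool_pos: [0.4402, -0.1188, 0.0778]
tool_rot: [-3.14, -0.001, 1.579]
contact_force: [0.7, 1.2, -2.0]
opening: 0.0433
```

Call:
jog_arm(series=[[-0.6,[0,0,0.001],[0,0,0]],[-0.6,[0,0,0.002],[0,0,0]],[-0.6,[0,0,0.003],[0,0,0]],[-0.6,[0,0,0.003],[0,0,0]]])

```text
time: 43.23
tool_pos: [0.4407, -0.119, 0.0758]
tool_rot: [-3.141, -0.0, 1.579]
contact_force: [-0.5, 0.8, 2.4]
opening: 0.0434
```

Call:
jog_arm(series=[[-0.6,[0,0,0.001],[0,0,0]],[-0.6,[0,0,0.001],[0,0,0]]])

```text
time: 43.4
tool_pos: [0.4407, -0.119, 0.0758]
tool_rot: [3.142, 0.0, 1.579]
contact_force: [-4.7, 1.6, 14.6]
opening: 0.0432
```

Seated on the shoulders (14.6 N, no further travel). Release and lift.

Call:
jog_arm(series=[[-0.6,[0,0,-0.001],[0,0,0]],[0.1,[0,0,-0.001],[0,0,0]],[0.1,[0,0,-0.001],[0,0,0]],[0.2,[0,0,-0.001],[0,0,0]],[0.2,[0,0,-0.03],[0,0,0]],[0.2,[0,0,-0.07],[0,0,0]],[0.2,[0,0,-0.11],[0,0,0]],[0.2,[-0.04,0,-0.13],[0,0,0]],[0.2,[-0.08,0.0,-0.14],[0,0,0]],[0.2,[-0.12,0.01,-0.14],[0,0,0]]])

```text
time: 44.23
tool_pos: [0.4516, -0.2386, 0.2177]
tool_rot: [3.138, 0.003, 1.581]
contact_force: [1.4, -0.1, -0.2]
opening: 0.0551
```

```bash
python3 - <<'E'
from grip import *
info()
s=eyes.read_camera("side"); np.savez("A_side.npz",**s); crop(s,235,180,365,330,4,"pics/A_s.png")
t=eyes.read_camera("top"); np.savez("A_top.npz",**t); crop(t,270,180,430,260,5,"pics/A_t.png")
w=world(t); m=(abs(w[...,0]-.441)<.025)&(abs(w[...,1]+.12)<.1)
for ys in (-.2,-.17,-.15,-.09,-.06,-.035):
    q=w[(abs(w[...,0]-.441)<.015)&(abs(w[...,1]-ys)<.008)]; print(ys,np.round(np.median(q[:,2]),4),len(q)) if len(q) else 0
E
```

```text
t 44.23 [ 0.4516 -0.2386  0.2177] [3.1383e+00 3.1000e-03 1.5809e+00] q [-0.64  0.32  1.58 -0.    1.23 -0.65] F [ 1.4 -0.1 -0.2] op 0.0551
-0.2 0.5473 283
-0.17 0.5603 185
-0.15 0.0765 82
-0.09 0.073 60
-0.06 0.0735 60
-0.035 0.0739 50
```

```bash
python3 - <<'E'
from grip import *
t=dict(np.load("a_top.npz"));s=dict(np.load("A_side.npz"));s0=dict(np.load("a_side.npz"))
A=lambda x,y:(370+(x+.5)/10-.5,190+(y+.5)/10-.5); B=lambda x,y:(315+(x+.5)/7-.5,250+(y+.5)/7-.5)
print("top griptop",np.round(ray(t,*A(337,232),.155),4),"foot",np.round(ray(t,*A(200,293),.008),4),"collar",np.round(ray(t,*A(260,268),.075),4))
print("side griptop",np.round(ray(s0,*B(201,75),.155),4),"foot",np.round(ray(s0,*B(167,423),.009),4),"collar",np.round(ray(s0,*B(183,270),.0745),4))
# white foot fit by colour, top camera
im=t["img"].astype(int); m=((im.min(-1)>215)).astype(np.uint8); mm=np.zeros_like(m); mm[205:245,372:405]=m[205:245,372:405]
ys,xs=np.nonzero(mm); c,r=cv2.minEnclosingCircle(np.c_[xs,ys].astype(np.float32)); print(c,r,np.round(ray(t,*c,.008),4))
R=Rt(np.pi/2+.0085)
E
```

```text
top griptop [ 0.5079 -0.3451  0.155 ] foot [ 0.508  -0.3447  0.008 ] collar [ 0.5077 -0.3453  0.075 ]
side griptop [ 0.5066 -0.349   0.155 ] foot [ 0.5044 -0.3525  0.009 ] collar [ 0.5066 -0.3495  0.0745]
(391.54608154296875, 225.7167205810547) 18.341096878051758 [ 0.4867 -0.3503  0.008 ]
```

```bash
python3 - <<'E'
from grip import *
info(); rel([.507,-.347,.19],Rt(1.579)); print(ik(np.array([.507,-.347,.1]),Rt(1.579),[[-.7,.5,1.6,0,1,-.7]]))
E
```

```text
t 44.33 [ 0.4523 -0.2424  0.2148] [3.1399e+00 3.1000e-03 1.5749e+00] q [-0.64  0.33  1.58 -0.    1.23 -0.64] F [ 0.8 -0.2 -1.2] op 0.0552
shift [-0.1048, 0.0542, 0.0252] turn [0.0017, 0.0031, -0.0041] rows 2.9 0.0
(np.float64(7.824216923577668e-18), array([-7.25984579e-01,  6.18343836e-01,  1.43452676e+00,  1.32407030e-10,
        1.08872206e+00, -7.34188252e-01]))
```

Call:
jog_arm(series=[[0.2,[-0.03,0.02,0.0],[0,0.003,-0.004]],[0.2,[-0.07,0.04,0.0],[0,0.003,-0.004]],[0.2,[-0.105,0.054,0.01],[0,0.003,-0.004]],[0.2,[-0.105,0.054,0.025],[0,0.003,-0.004]],[0.2,[-0.105,0.054,0.025],[0,0.003,-0.004]],[0.2,[-0.105,0.054,0.025],[0,0.003,-0.004]]])

```text
time: 44.83
tool_pos: [0.5053, -0.3406, 0.1877]
tool_rot: [-3.138, -0.006, 1.583]
contact_force: [1.1, 0.7, 0.3]
opening: 0.0552
```

```bash
python3 - <<'E'
from grip import *
info(); rel([.507,-.347,.10],Rt(1.579))
s=eyes.read_camera("side"); crop(s,290,180,390,330,4,"pics/B_s.png")
d=s; p=status.observe()["tool_pos"]; print(np.round((proj(d,p)-[290,180]+.5)*4,1), np.round((proj(d,[p[0],p[1],.155])-[290,180]+.5)*4,1))
E
```

```text
t 44.83 [ 0.5053 -0.3406  0.1877] [-3.1378 -0.0065  1.5828] q [-0.72  0.53  1.33  0.    1.29 -0.73] F [1.1 0.7 0.3] op 0.0552
shift [-0.007, 0.0019, 0.0877] turn [-0.0038, -0.0064, 0.0038] rows 2.1 0.1
[210.8 262.5] [206.2 312.9]
```

Call:
jog_arm(series=[[0.2,[-0.007,0.002,0.02],[-0.004,-0.006,0.002]],[0.2,[-0.007,0.002,0.055],[-0.004,-0.006,0.002]],[0.2,[-0.007,0.002,0.08],[-0.004,-0.006,0.002]],[0.2,[-0.007,0.002,0.088],[-0.004,-0.006,0.002]],[0.2,[-0.007,0.002,0.088],[-0.004,-0.006,0.002]]])

```text
time: 45.3
tool_pos: [0.5074, -0.3466, 0.1004]
tool_rot: [3.141, 0.0, 1.582]
contact_force: [0.9, 0.1, -0.0]
opening: 0.0549
```

```bash
python3 - <<'E'
from grip import *
info(); rel([.507,-.347,.10],Rt(1.579))
s=eyes.read_camera("side"); crop(s,290,180,390,330,4,"pics/B2_s.png")
E
```

```text
t 45.30 [ 0.5074 -0.3466  0.1004] [3.1408e+00 4.0000e-04 1.5821e+00] q [-0.72  0.62  1.43  0.    1.09 -0.74] F [ 0.9  0.1 -0. ] op 0.0549
shift [-0.0004, -0.0004, 0.0004] turn [0.0008, 0.0004, 0.0031] rows 0.0 0.0
```

Call:
jog_arm(series=[[-0.3,[0,0,0],[0,0,0]],[-0.6,[0,0,0],[0,0,0]],[-0.9,[0,0,0],[0,0,0]],[-0.9,[0,0,0],[0,0,0]],[-0.9,[0,0,0],[0,0,0]],[-0.9,[0,0,0],[0,0,0]]], squeeze=40)

```text
time: 45.85
tool_pos: [0.5082, -0.3483, 0.1015]
tool_rot: [3.138, 0.003, 1.581]
contact_force: [1.0, -0.3, -0.0]
opening: 0.0194
```

Call:
jog_arm(series=[[-0.9,[0,0,0],[0,0,0]],[-0.9,[0,0,0],[0,0,0]],[-0.9,[0,0,0],[0,0,0]]])

```text
time: 46.1
tool_pos: [0.5082, -0.3483, 0.1014]
tool_rot: [3.138, 0.003, 1.581]
contact_force: [-0.3, 0.5, 1.8]
opening: 0.0153
```

Call:
jog_arm(series=[[-0.9,[0,0,-0.02],[0,0,0]],[-0.9,[0,0,-0.05],[0,0,0]],[-0.9,[0,0,-0.08],[0,0,0]],[-0.9,[0,0,-0.11],[0,0,0]],[-0.9,[0,0,-0.12],[0,0,0]],[-0.9,[0,0,-0.12],[0,0,0]]])

```text
time: 46.6
tool_pos: [0.5086, -0.3488, 0.2238]
tool_rot: [3.134, 0.006, 1.581]
contact_force: [0.6, -0.1, -2.1]
opening: 0.0152
```

```bash
python3 - <<'E'
from grip import *
info(); rel([.4407,-.119,.22],Rt(1.579))
s=eyes.read_camera("side"); crop(s,290,130,390,280,4,"pics/C_s.png")
E
```

```text
t 46.60 [ 0.5086 -0.3488  0.2238] [3.1344 0.0063 1.581 ] q [-0.73  0.51  1.27  0.    1.36 -0.74] F [ 0.6 -0.1 -2.1] op 0.0152
shift [0.2305, -0.0656, 0.0019] turn [0.0072, 0.0063, 0.0021] rows 5.7 0.1
```

Call:
jog_arm(series=[[-0.9,[0.03,-0.01,0],[0.007,0.006,0.002]],[-0.9,[0.07,-0.02,0],[0.007,0.006,0.002]],[-0.9,[0.11,-0.03,0],[0.007,0.006,0.002]],[-0.9,[0.15,-0.043,0],[0.007,0.006,0.002]],[-0.9,[0.19,-0.054,0],[0.007,0.006,0.002]],[-0.9,[0.218,-0.062,0],[0.007,0.006,0.002]],[-0.9,[0.2305,-0.0656,0.0],[0.007,0.006,0.002]],[-0.9,[0.2305,-0.0656,0.0],[0.007,0.006,0.002]],[-0.9,[0.2305,-0.0656,0.0],[0.007,0.006,0.002]]])

```text
time: 47.4
tool_pos: [0.4395, -0.1181, 0.2193]
tool_rot: [-3.136, -0.004, 1.58]
contact_force: [0.1, -0.6, -1.5]
opening: 0.0152
```

```bash
python3 - <<'E'
from grip import *
info(); rel([.4407,-.119,.20],Rt(1.579))
s=eyes.read_camera("side"); np.savez("D_side.npz",**s); crop(s,235,130,335,280,4,"pics/D_s.png")
p=status.observe()["tool_pos"]; e=p-[0,0,.0894]; print(e,"tip px",proj(s,e),(proj(s,e)-[235,130]+.5)*4, "collar",(proj(s,e+[0,0,.06])-[235,130]+.5)*4)
E
```

```text
t 47.40 [ 0.4395 -0.1181  0.2193] [-3.1361 -0.0036  1.5803] q [-0.43  0.22  1.71  0.    1.21 -0.44] F [ 0.1 -0.6 -1.5] op 0.0152
shift [-0.001, 0.0012, 0.0193] turn [-0.0055, -0.0036, 0.0013] rows 0.5 0.1
[ 0.43993517 -0.11881901  0.1300647 ] tip px [275.40969949 213.64124084] [163.63879794 336.56496338] collar [161.70813298 254.73778715]
```

```bash
python3 - <<'E'
from grip import *
s=dict(np.load("D_side.npz")); crop(s,260,185,295,240,14,"pics/D2_s.png")
T=lambda P:np.round((proj(s,P)-[260,185]+.5)*14-.5,1)
p=np.array([.4395,-.1181,.2193]); e=np.array([.43993517,-.11881901,.13006])
print("tip",T(e),"collar",T(e+[0,0,.0605]),"hole@(.4407,-.119,.074)",T([.4407,-.119,.074]),"px/mm x",T(e+[.001,0,0])-T(e),"y",T(e+[0,.001,0])-T(e))
E
```

```text
tip [222.2 407.5] collar [215.4 118.6] hole@(.4407,-.119,.074) [232.5 658.3] px/mm x [ 5.5 -1.2] y [-1.9 -3.2]
```

```bash
python3 - <<'E'
from grip import *
rel([.4412,-.119,.180],Rt(1.579))
E
```

```text
shift [-0.0003, 0.0015, 0.0395] turn [-0.005, -0.0033, 0.0002] rows 0.9 0.0
```

Call:
jog_arm(series=[[-0.9,[-0.0003,0.0015,0.01],[-0.005,-0.003,0]],[-0.9,[-0.0003,0.0015,0.025],[-0.005,-0.003,0]],[-0.9,[-0.0003,0.0015,0.039],[-0.005,-0.003,0]],[-0.9,[-0.0003,0.0015,0.039],[-0.005,-0.003,0]],[-0.9,[-0.0003,0.0015,0.039],[-0.005,-0.003,0]]])

```text
time: 47.87
tool_pos: [0.441, -0.1193, 0.1805]
tool_rot: [-3.141, -0.001, 1.578]
contact_force: [-0.1, -1.3, -0.8]
opening: 0.0155
```

```bash
python3 - <<'E'
from grip import *
info(); rel([.4412,-.119,.165],Rt(1.579))
s=eyes.read_camera("side"); np.savez("E_side.npz",**s); crop(s,255,190,300,240,12,"pics/E_s.png")
T=lambda P:np.round((proj(s,P)-[255,190]+.5)*12-.5,1)
st=status.observe(); R=Ro.from_euler("xyz",st["tool_rot"]); e=st["tool_pos"]+R.apply([0,0,.0894]); u=-R.apply([0,0,1])
print(e,"tip",T(e),"collar top",T(e+.063*u),"hole",T([.4407,-.119,.074]))
E
```

```text
t 47.87 [ 0.441  -0.1193  0.1805] [-3.1406e+00 -1.2000e-03  1.5775e+00] q [-0.43  0.27  1.77  0.    1.1  -0.44] F [-0.1 -1.3 -0.8] op 0.0155
shift [0.0003, 0.0002, 0.0155] turn [-0.001, -0.0012, -0.0015] rows 0.4 0.0
[ 0.44149721 -0.11930038  0.09189924] tip [261.8 436.8] collar top [256.1 189.4] hole [259.2 504.2]
```

Call:
jog_arm(series=[[-0.9,[0.0003,0.0006,0.008],[0,0,0]],[-0.9,[0.0003,0.0006,0.016],[0,0,0]],[-0.9,[0.0003,0.0006,0.024],[0,0,0]],[-0.9,[0.0003,0.0006,0.032],[0,0,0]],[-0.9,[0.0003,0.0006,0.038],[0,0,0]],[-0.9,[0.0003,0.0006,0.038],[0,0,0]],[-0.9,[0.0003,0.0006,0.038],[0,0,0]]])

```text
time: 48.5
tool_pos: [0.4416, -0.1178, 0.143]
tool_rot: [3.141, -0.001, 1.579]
contact_force: [-0.3, 1.1, -0.6]
opening: 0.015
```

Call:
jog_arm(series=[[-0.9,[-0.0008,0,0],[0,0,0]],[-0.9,[-0.0008,0,0.004],[0,0,0]],[-0.9,[-0.0008,0,0.009],[0,0,0]],[-0.9,[-0.0008,0,0.013],[0,0,0]],[-0.9,[-0.0008,0,0.015],[0,0,0]],[-0.9,[-0.0008,0,0.015],[0,0,0]]])

```text
time: 49.0
tool_pos: [0.4414, -0.1186, 0.1277]
tool_rot: [-3.142, -0.001, 1.579]
contact_force: [0.1, -0.2, -1.1]
opening: 0.0151
```

Call:
jog_arm(series=[[-0.9,[0,0,0.003],[0,0,0]],[-0.9,[0,0,0.006],[0,0,0]],[-0.9,[0,0,0.009],[0,0,0]],[-0.9,[0,0,0.009],[0,0,0]],[-0.9,[0,0,0.009],[0,0,0]]])

```text
time: 49.42
tool_pos: [0.4416, -0.119, 0.1191]
tool_rot: [3.141, -0.0, 1.579]
contact_force: [-0.6, -2.6, -1.9]
opening: 0.0153
```

Tip is about 10 mm inside the bore. Lowering to the collar.

Call:
jog_arm(series=[[-0.9,[0,0,0.003],[0,0,0]],[-0.9,[0,0,0.006],[0,0,0]],[-0.9,[0,0,0.009],[0,0,0]],[-0.9,[0,0,0.012],[0,0,0]],[-0.9,[0,0,0.0125],[0,0,0]],[-0.9,[0,0,0.0125],[0,0,0]]])

```text
time: 49.92
tool_pos: [0.4417, -0.1189, 0.1065]
tool_rot: [3.141, -0.0, 1.579]
contact_force: [-0.5, -3.8, -2.5]
opening: 0.0156
```

```bash
python3 - <<'E'
from grip import *
print(status.observe()['contact_force'])
d=eyes.read_camera('side'); u=proj(d,np.array([.441,-.119,.09])); print(u)
u,v=int(u[0]),int(u[1])
crop(d,u-75,v-60,u+75,v+50,5,'pics/F_s.png')
E
```

```text
[-0.51428606 -3.77975936 -2.4940686 ]
[276.14409782 226.51853519]
```

View pics/F_s.png

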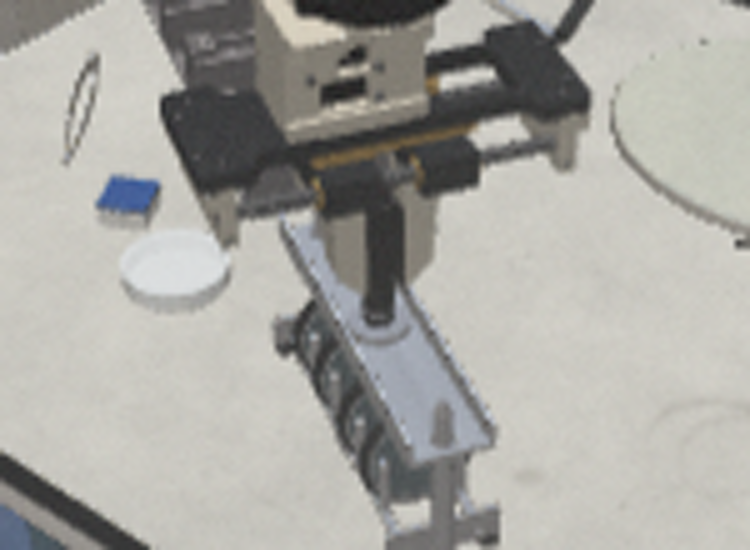

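The side view shows the collar at about (380,325), just above or on the web, with both posts through the bar. Press down gently.

Call:
jog_arm(series=[[-0.9,[0,0,0.0007],[0,0,0]],[-0.9,[0,0,0.0014],[0,0,0]],[-0.9,[0,0,0.002],[0,0,0]],[-0.9,[0,0,0.002],[0,0,0]]])

```text
time: 50.3
tool_pos: [0.4419, -0.1189, 0.1053]
tool_rot: [3.14, 0.0, 1.579]
contact_force: [-2.9, -3.9, 3.8]
opening: 0.0156
```

Call:
jog_arm(series=[[-0.6,[0,0,0],[0,0,0]],[-0.3,[0,0,0],[0,0,0]],[0.0,[0,0,0],[0,0,0]],[0.0,[0,0,0],[0,0,0]],[0.0,[0,0,0],[0,0,0]],[0.0,[0,0,-0.01],[0,0,0]],[0.0,[0,0,-0.03],[0,0,0]],[0.0,[0,0,-0.055],[0,0,0]],[0.0,[0,0,-0.08],[0,0,0]],[0.0,[0,0,-0.11],[0,0,0]],[0.0,[0,0,-0.13],[0,0,0]],[0.0,[0,0,-0.14],[0,0,0]]])

```text
time: 51.3
tool_pos: [0.4426, -0.119, 0.2478]
tool_rot: [3.136, 0.001, 1.579]
contact_force: [0.9, -0.4, -0.1]
opening: 0.0457
```

```bash
python3 - <<'E'
from grip import *
s=status.observe(); print(s['tool_pos'],s['contact_force'])
d=eyes.read_camera('side'); u=proj(d,np.array([.441,-.119,.09]))
u,v=int(u[0]),int(u[1])
crop(d,u-75,v-70,u+75,v+45,5,'pics/G_s.png')
W=world(d)
d2=eyes.read_camera('top'); cv2.imwrite('pics/G_t.png',d2['img'][:,:,::-1])
E
```

```text
[ 0.44260455 -0.11901521  0.24775219] [ 0.87219364 -0.38439936 -0.05514096]
```

View pics/G_s.png

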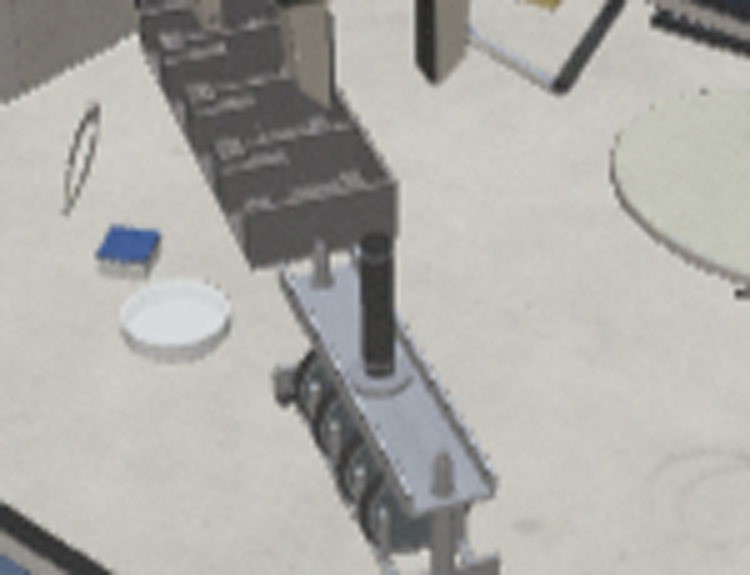

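View pics/G_t.png

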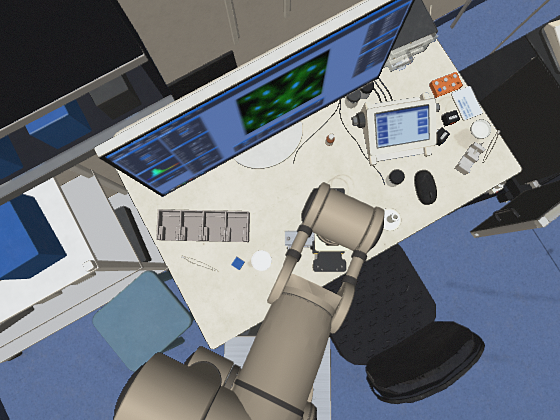

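The handle stands upright with its collar on the bar (383,383). All four filters are visible under the bar. I'll lift a bit more and check heights.

Call:
jog_arm(series=[[0.0,[0,0,-0.02],[0,0,0]],[0.0,[0.03,0,-0.04],[0,0,0]],[0.0,[0.06,0,-0.05],[0,0,0]],[0.0,[0.1,0,-0.05],[0,0,0]],[0.0,[0.13,0,-0.05],[0,0,0]],[0.0,[0.13,0,-0.05],[0,0,0]],[0.0,[0.13,0,-0.05],[0,0,0]]])

```text
time: 51.98
tool_pos: [0.44, 0.0126, 0.2938]
tool_rot: [-3.141, -0.001, 1.582]
contact_force: [0.8, -0.3, -0.7]
opening: 0.0458
```

```bash
python3 - <<'E'
from grip import *
s=status.observe(); print(s['tool_pos'],s['contact_force'])
for n in('side','top'):
    d=eyes.read_camera(n); W=world(d); W=W.reshape(420,560,3)
    m=(np.abs(W[...,0]-.441)<.13)&(np.abs(W[...,1]+.119)<.13)
    h=m&(np.hypot(W[...,0]-.441,W[...,1]+.119)<.012)&(W[...,2]>.1)&(W[...,2]<.2)
    print(n,'grip top',np.sort(W[h][:,2])[-5:] if h.any() else None)
    for lo,hi in((.10,.115),(.115,.13),(.13,.145),(.145,.158)):
        k=h&(W[...,2]>lo)&(W[...,2]<hi)
        if k.any(): print(lo,W[k].mean(0).round(4))
    r=np.hypot(W[...,0]-.441,W[...,1]+.119)
    k=m&(r>.0095)&(r<.0145)&(W[...,2]>.068)&(W[...,2]<.085); print('collar',np.median(W[k][:,2]),k.sum())
    k=m&(r>.03)&(r<.075)&(W[...,2]>.066)&(W[...,2]<.08); 
    if k.any():
        A=np.c_[W[k][:,:2]-[.441,-.119],np.ones(k.sum())]; print('web',np.linalg.lstsq(A,W[k][:,2],rcond=None)[0],k.sum())
    u=proj(d,np.array([.441,-.119,.07])); u,v=int(u[0]),int(u[1])
    crop(d,u-70,v-55,u+70,v+55,5,'pics/H_%s.png'%n)
E
```

```text
[0.43996826 0.01256031 0.29383645] [ 0.82665611 -0.32218941 -0.73759828]
side grip top [0.15893386 0.15895281 0.15905394 0.15924208 0.15991323]
0.1 [ 0.4401 -0.1232  0.108 ]
0.115 [ 0.4395 -0.1226  0.1225]
0.13 [ 0.4404 -0.1234  0.137 ]
0.145 [ 0.4407 -0.1223  0.1519]
collar 0.07767147098155425 42
web [-0.00150162 -0.00134703  0.07358345] 319
top grip top [0.15949745 0.15967542 0.16037708 0.16118635 0.16138333]
0.1 [ 0.438  -0.1098  0.1141]
0.115 [ 0.442  -0.1082  0.1168]
0.13 [ 0.436  -0.1138  0.1341]
0.145 [ 0.4424 -0.1141  0.1555]
collar 0.07792744259768158 34
web [-0.0076254  -0.00408898  0.07392684] 289
```

View pics/H_side.png

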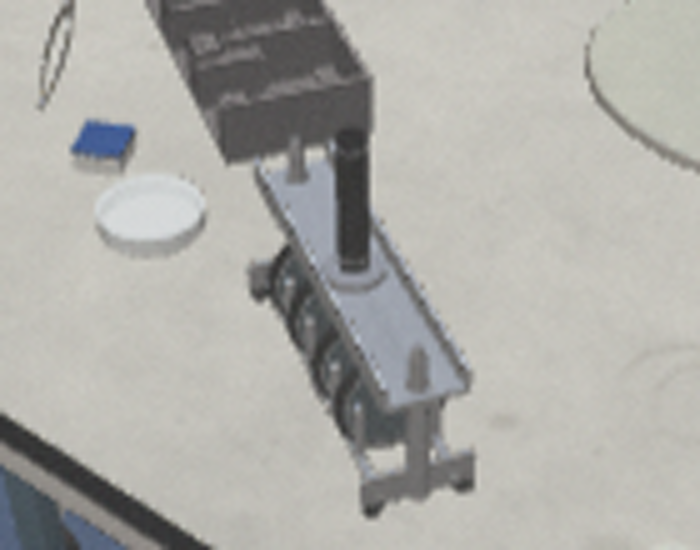

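View pics/H_top.png

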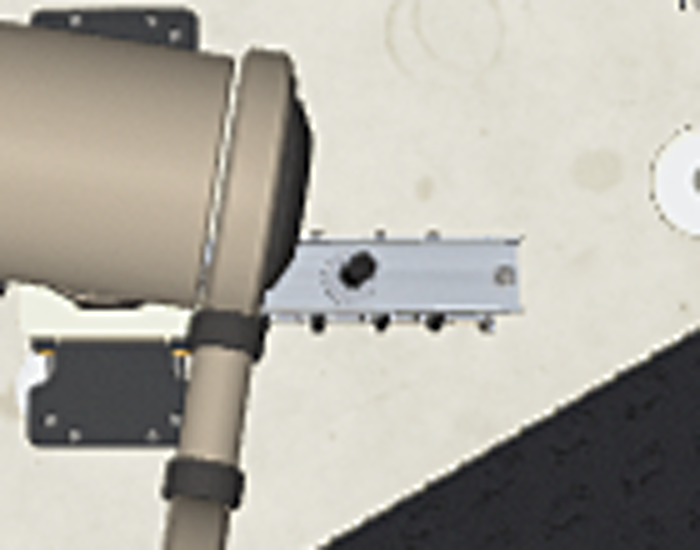

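The pictures show the collar at (355,270) in the side view resting on the bar, both posts through the bar, and the filters in their slots. Grip top is at 0.159 m, as expected for a seated handle.

```bash
python3 -c "
from cell import job
print(job.hand_in())"
```

```text
the job is handed in; nothing more can be done
None
```

The job is done in the order asked and handed in at about 52 s; no verdict was reported. All four filters stand on edge in their own rack slots, and the bar hangs over both posts. The handle is in the socket through the bar's middle hole.

**Last checks:**

| Check | Measured | Expected |
|---|---|---|
| Bar web top | 0.0736–0.0739 m | 0.074 m |
| Collar | about 0.078 m | 0.079 m |
| Top of the grip | 0.159–0.161 m | 0.159 m |

- **Seating:** the force rose by only about 6 N when the collar met the bar. The gripper was clear of everything at the end.
- **Left in place:** the dish, coverslip box and objective case were not touched. The last close-up shows the dish and the box in place. I did not check the objective case again at the end.

**What disagreed or did not go cleanly:**
- The two cameras differ by 2–4 mm sideways, so I used averaged positions.
- One filter first tipped to only about 38–45°.
- Some grips slid a few millimetres sideways in the tray, but those filters centred themselves in the rack.
- In the last top view the arm hid one end of the bar; the side view shows both posts through it.

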